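Stack the optics cases on the transfer tray

TASK

Get the three optics cases ready to go out of the cleanroom: close the lid of the large case and stack all three flat on the transfer tray, the large case at the bottom first, then the medium, then the small on top, long sides in line, so that each case is supported over its whole base with no edge hanging over the case below. The contents are delicate: keep the cases upright and set them down without dropping them, and leave the vial rack, the wafer shippers and the wash bottle where they are.

Things in the scene. Friction and masses are not known exactly. Their poses are not given: they have to be found in the camera images.
- large_center (a point): Centre (half-way up, lid shut) of the LARGE case: a black, foam-lined box with a hinged grey lid, 180 long (its x) x 64 wide (its y) x 38 mm high when shut, about 0.5 kg, loose, flat on the bench. Its lid stands open at the start. z up. The underside is 19 mm below this point, the shut lid's flat top 19 mm above it. The open box without its lid is 26 mm high. Graspable across its 64 mm width.
- large_lid (a joint): Hinge of the large case's lid, rad: 0 shut, 1.92 fully open (about 20 degrees past upright, leaning out over the case's +y side). The hinge runs along the case's x, 32 mm to its +y side of large_center and 7 mm above it. The hinge is loose: left alone, a lid past upright leans open on its stop, and a lid pushed inwards well beyond upright falls shut by its own weight. The lid is 64 mm from hinge to free edge, 12 mm thick, 180 mm long, 60 g.
- lid_edge (a point): Middle of the free long edge of the large case's lid, on its outer face (64 mm from the hinge).
- tray_floor (a point): Middle of the inner floor of the low metal transfer tray, fixed on the bench, 3 mm above the bench. Its inside is 230 mm long (its x) x 150 mm wide (its y); a wall all round, 3 mm thick, stands 13 mm above the inner floor (rolled edge 3 mm more). A wire handle sticks out 25 mm at each short end, up to 28 mm above the bench. z up.
- medium_center (a point): Centre (half-way up) of the MEDIUM case: a shut black box with a grey lid, 140 long (its x) x 48 wide (its y) x 32 mm high, flat top and flat underside 16 mm above and below this point, loose, flat on the bench, about 0.26 kg. z up. Graspable across its 48 mm width.
- medium_end_a (a point): Middle of the medium case's bottom edge at its +x end (70 mm from its centre along x, 16 mm below it).
- medium_end_b (a point): Middle of the medium case's bottom edge at its -x end (70 mm from its centre along x, 16 mm below it).
- small_center (a point): Centre (half-way up) of the SMALL case: a shut black box with a grey lid, 100 long (its x) x 34 wide (its y) x 28 mm high, flat top and flat underside 14 mm above and below this point, loose, flat on the bench, about 0.13 kg. z up. Graspable across its 34 mm width.
- small_end_a (a point): Middle of the small case's bottom edge at its +x end (50 mm from its centre along x, 14 mm below it).
- small_end_b (a point): Middle of the small case's bottom edge at its -x end (50 mm from its centre along x, 14 mm below it).
- vial_rack: Bystander: white rack, 60 x 150 x 38 mm, with six capped amber vials up to 70 mm high; origin at the middle of its underside.
- shippers: Bystander: three stacked round white wafer shippers, 114 mm across, 38 mm high in all; origin at the middle of the underside.
- wash_bottle: Bystander: white squeeze bottle with a grey spout, 56 mm across, about 140 mm high; origin at the middle of its underside.
Things that resemble listed ones, but are neither listed nor needed, are in the scene too. What is shaped like the part that bears large_center but blue or purple is not meant.

How it is judged:
By the outcome, as a careful person would: the job done as asked, in the order asked, and still so for the second after the job is handed in, with the robot touching nothing.
It also fails if it takes over 72 s, if anything falls off the work surface, if the arm or the gripper's body presses on something with over 40 N, if the wrist force passes 120 N, or if a joint passes its speed limit or range.

ROBOT

A 6-joint arm with a two-finger parallel gripper is mounted at the origin on the work surface. World frame = base frame: x ahead of the robot, y to its left, z up, the work surface at z = 0. Lengths are in mm, angles in degrees, forces in N, time in s.
With the tool pointing down it reaches from about 325 to 775 mm from the base axis. Payload 5.5 kg.
Tool frame: the origin (TCP) lies between the finger pads; the fingertips stand 8 mm ahead of it and the grasp point (between the pads) lies 11 mm behind it; z points along the fingers, y is the direction in which the jaws open and shut (so a half turn about z gives the same grasp; the last joint's range is limited). The gripper opens to 88 mm and grips with 3 to 60 N. Pads are 20 mm wide; open, the fingers measure 115 mm over their backs; the gripper's body (75 mm by 178 mm) begins 61 mm behind the grasp point.
Start: joints at [-74.639, 5.22, 70.514, -0, 104.267, -3.249], TCP at [191.471, -568.643, 230.631] pointing down, gripper open.
Joint ranges: [-164.24, 164.24], [-49.07, 125.15], [9.68, 141.18], [-86.29, 266.29], [3.28, 154.24], [-151.56, 151.56]. Speed limits (degrees/s): [147.25, 147.25, 172.46, 180, 180, 180].

INTERFACE

Orientations are given as [roll, pitch, yaw] about the fixed x, y, z axes, in that order (R = Rz(yaw) Ry(pitch) Rx(roll)).
In Python, from plant import * gives the robot as it stands. The module is installed in compiled form; this text tells all that it offers.
- The arm moves only by the tool apply_moves, never from a script. Its argument "deltas" is a list that holds one entry, the list of rows, each a list of 4 numbers: the shift along the tool's x, y, z in cm, then the turn about the tool's z in degrees. In form: [[[tx, ty, tz, yaw], ...]]. A call has exactly 5 rows; each row shifts and turns the commanded pose from where the row before left it, along the tool's axes as they then stand; what a row does not reach is not made up. A row lasts 1/12 s, in which the tool goes at most 41.7 mm and 7.16 degrees, less where a joint would pass 70% of its speed; a pose out of reach is approached as far as the arm can. A call is refused whole if a number of a shift passes 4.17 or a number of a turn 7.16, either way. A call with a gripper value outside its range is refused whole. "fingers" is the opening, from -1 (shut) to 1 (fully open), so that 0 is half open, set as the call begins (left out, the last holds). The fingers move at their own pace and stop on an object; "grip_force" is the grip in N (left out, the last holds). Time passes only in rows, so rows that do not move let the fingers close, or fill a call up. It gives the time, the measured TCP pose, the force and the opening at its end, in the units of the state.
- observe(): the state, without advancing time (a new reading comes with each control period).
- snapshot(name): name is "scene" or "top" or "wrist"; returns the picture (420x560x3 uint8, red, green, blue); there is no depth.
- camera_params(name): a dict with "mtx" (3x3 intrinsics, pixels), "camera_from_world" (4x4, takes a point from world to camera coordinates). Camera axes: x right, y down, z forward; pixel columns grow to the right and rows downward; lengths in mm; the calibration is good to about 2 mm. A picture is of the moment at which its call begins: read the wrist's pose just before it. camera_params takes no time and is no camera call; for the wrist camera it gives the pose at the moment of the call.
- job_done(): hands the job in, once; it reports no verdict.
Trained networks look in the newest picture that a camera, given by its name, has taken for a name from the list of things; names that differ only in an ending like _2 or _b are one class to them, and where a whole thing is asked for, a point or a joint stands for the part that bears it (a point fixed in the world has none). Each returns a list of dicts, best first, with "p" (0 to 1); they miss things now and then, are a little off and sometimes report something else, mostly with a low value. They report only what shows in the picture. A call takes as long as a camera call. They do not tell look-alikes from the thing itself.
- find_in(thing, camera): "position" ([column, row] as shares, 0 to 1, of the picture: columns of its width, rows of its height, amid what is visible of it).
The state is a dict: "time_s": time; "joint_pos": joint angles; "qvel": joint speeds; "joint_torque": joint torques, N m; "tool_pos": TCP position; "tcp_rot": TCP orientation; "ft_force": force on the tool from outside, world axes, zero at the start; "wrist_torque": the same for the moment, N m; "width": finger opening in mm.
Only numpy, scipy, OpenCV 4.12 (cv2) and the standard library are available. Lean on these libraries where they do the work, as an engineer would, in place of code of your own. Each camera call takes 0.05 s, during which the arm holds its last target.

## Working session

There is one attempt and no reset: what is moved stays moved. The work goes in short steps, Python scripts to look and compute and a tool call to move; the robot and the scene stay as the last step left them, time stands still between calls to the robot, and variables do not carry over. Pictures are saved under pics/ and viewed, and the job is handed in when it is done.

Besides the shell and the picture viewer there is one more tool, called after ">>>" by a JSON object that holds its "name" and its "arguments". apply_moves: Moves the arm, as the interface text tells. Its arguments: {"type":"object","properties":{"deltas":{"type":"array","items":{"type":"array","items":{"type":"array","items":{"type":"number"}}}},"fingers":{"type":"number"},"grip_force":{"type":"number"}},"required":["deltas"]}

```bash
mkdir -p pics; ls; python3 - <<'E'
from plant import *
import cv2
s=observe();print({k:(v if not hasattr(v,'round') else v) for k,v in s.items()})
for n in("scene","top","wrist"):
    cv2.imwrite(f"pics/{n}0.png",snapshot(n)[:,:,::-1])
    p=camera_params(n);print(n,p)
E
```

```text
pics
{'time_s': 0.0, 'joint_pos': array([-7.46404167e+01,  5.26272454e+00,  7.05821032e+01, -2.54977584e-03,
        1.04267907e+02, -3.24935431e+00]), 'qvel': array([-0.01614343,  0.02866462,  0.01095125,  0.02510931, -0.0491569 ,
        0.01188278]), 'joint_torque': array([-1.56205183e-04, -4.46447790e+01, -4.06443787e+01,  6.96474756e-02,
        2.94196489e-02, -1.73756935e-04]), 'tool_pos': array([ 191.3641273 , -568.35581017,  229.50869151]), 'tcp_rot': array([-1.79887307e+02, -3.92157177e-03,  1.86083078e+01]), 'ft_force': array([-0.05543538,  0.55825021,  0.34443959]), 'wrist_torque': array([ 0.00325806, -0.02965157, -0.06906843]), 'width': 87.6797353354928}
scene {'mtx': array([[465.16603982,   0.        , 278.55848356],
       [  0.        , 465.16603982, 205.68735318],
       [  0.        ,   0.        ,   1.        ]]), 'camera_from_world': array([[-6.21142415e-01,  7.83631552e-01, -1.01828876e-02,
         3.30012961e+02],
       [ 6.41779968e-01,  5.01161299e-01, -5.80478962e-01,
        -2.58155874e+02],
       [-4.49778361e-01, -3.67095277e-01, -8.14211572e-01,
     
[... 469 characters left out ...]
    [ 1.41231556e-01,  8.76656439e-03, -9.89937773e-01,
         1.58347084e+03],
       [ 0.00000000e+00,  0.00000000e+00,  0.00000000e+00,
         1.00000000e+00]])}
wrist {'mtx': array([[312.21047231,   0.        , 279.96736223],
       [  0.        , 312.21047231, 211.36501577],
       [  0.        ,   0.        ,   1.        ]]), 'camera_from_world': array([[ 3.19059934e-01, -9.47733993e-01, -1.01815079e-03,
        -5.99413546e+02],
       [-9.09741152e-01, -3.06570208e-01,  2.79974540e-01,
        -3.34899421e+01],
       [-2.65653523e-01, -8.84024044e-02, -9.60006886e-01,
         3.90400533e+02],
       [ 0.00000000e+00,  0.00000000e+00,  0.00000000e+00,
         1.00000000e+00]])}
```

View pics/scene0.png

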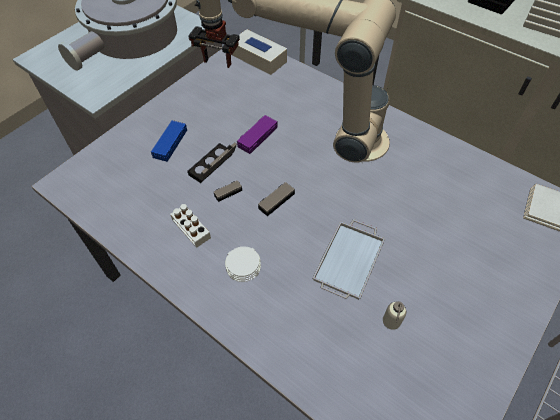

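View pics/top0.png

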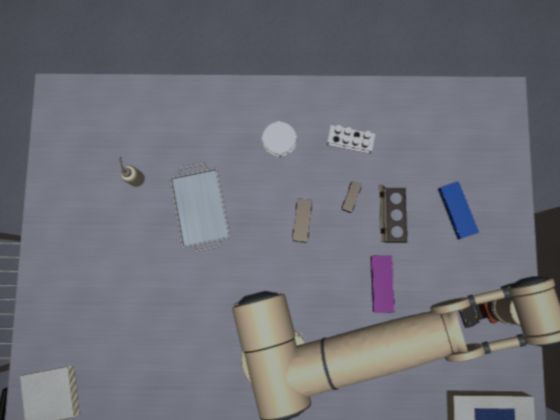

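View pics/wrist0.png

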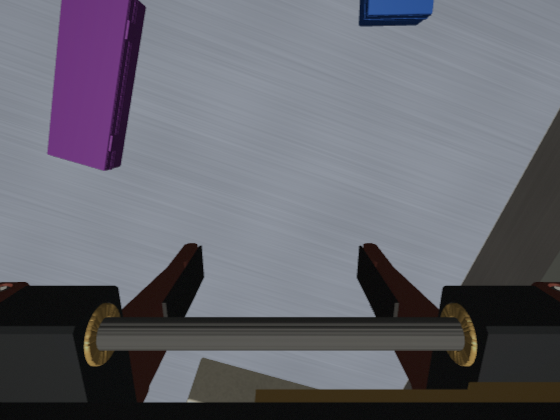

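```bash
python3 - <<'E'
from plant import *
for c in("top","scene"):
  for t in ("large_center","large_lid","lid_edge","tray_floor","medium_center","medium_end_a","small_center","small_end_a","vial_rack","shippers","wash_bottle"):
    try: r=find_in(t,c)
    except Exception as e: print(t,e);continue
    print(c,t,[(round(d['p'],2),round(d['position'][0]*560),round(d['position'][1]*420)) for d in r[:4]])
print(observe()['time_s'])
E
```

```text
top large_center [(0.79, 456, 210), (0.59, 384, 284)]
top large_lid [(0.74, 458, 209), (0.67, 383, 208)]
top lid_edge [(0.63, 383, 214), (0.61, 381, 282)]
top tray_floor [(0.74, 200, 206)]
top medium_center [(0.72, 304, 224)]
top medium_end_a [(0.91, 300, 217), (0.27, 348, 197)]
top small_center [(0.84, 353, 193)]
top small_end_a [(0.81, 353, 194)]
top vial_rack [(0.76, 351, 138)]
top shippers [(0.89, 276, 140)]
top wash_bottle [(0.8, 132, 178)]
scene large_center [(0.88, 257, 135), (0.66, 210, 161), (0.57, 172, 140)]
scene large_lid [(0.82, 256, 133), (0.65, 221, 160), (0.61, 168, 139)]
scene lid_edge [(0.9, 258, 129), (0.59, 219, 161), (0.57, 167, 142)]
scene tray_floor [(0.91, 349, 259)]
scene medium_center [(0.56, 274, 199)]
scene medium_end_a [(0.78, 276, 199)]
scene small_center [(0.64, 229, 191)]
scene small_end_a [(0.86, 227, 189)]
scene vial_rack [(0.59, 190, 224)]
scene shippers [(0.59, 240, 264)]
scene wash_bottle [(0.79, 395, 317)]
1.25
```

```bash
cat > h.py <<'E'
import numpy as np, cv2
from plant import *
def ray(c,px,z,p=None):
    p=p or camera_params(c); T=np.array(p['camera_from_world']);K=np.array(p['mtx'])
    R=T[:3,:3];C=-R.T@T[:3,3]
    d=R.T@np.linalg.inv(K)@np.array([px[0],px[1],1.])
    return C+d*(z-C[2])/d[2]
def tri(obs):  # obs list of (params,px)
    A=[];b=[]
    for p,px in obs:
        T=np.array(p['camera_from_world']);K=np.array(p['mtx']);R=T[:3,:3];C=-R.T@T[:3,3]
        d=R.T@np.linalg.inv(K)@np.array([px[0],px[1],1.]);d/=np.linalg.norm(d)
        M=np.eye(3)-np.outer(d,d);A.append(M);b.append(M@C)
    return np.linalg.lstsq(np.vstack(A),np.hstack(b),rcond=None)[0]
def proj(p,X):
    T=np.array(p['camera_from_world']);K=np.array(p['mtx'])
    q=(T[:3,:3]@np.asarray(X,float).reshape(-1,3).T).T+T[:3,3];q=(K@q.T).T
    return q[:,:2]/q[:,2:]
E
python3 - <<'E'
from h import *
for n,px,z in [("large",(396,214),26),("tray",(200,206),3),("med",(303,221),32),("small",(352,196),28),("blue",(458,209),38),("purple",(383,284),38),("rack",(351,138),50),("ship",(279,138),38),("bottle",(130,174),60)]:
    print(n,ray("top",px,z).round())
t=cv2.imread("pics/top0.png");s=cv2.imread("pics/scene0.png")
a=cv2.resize(t[120:260,270:430],None,fx=3.7,fy=3.7,interpolation=cv2.INTER_CUBIC)
b=cv2.resize(s[105:235,150:310],None,fx=3.7,fy=3.7,interpolation=cv2.INTER_CUBIC)
cv2.imwrite("pics/ct.png",a);cv2.imwrite("pics/cs.png",b)
E
```

```text
large [ 461. -392.   26.]
tray [485. 253.   3.]
med [434. -89.  32.]
small [ 519. -249.   28.]
blue [ 477. -590.   38.]
purple [ 235. -344.   38.]
rack [ 708. -245.   50.]
ship [710.  -8.  38.]
bottle [579. 473.  60.]
```

View pics/ct.png

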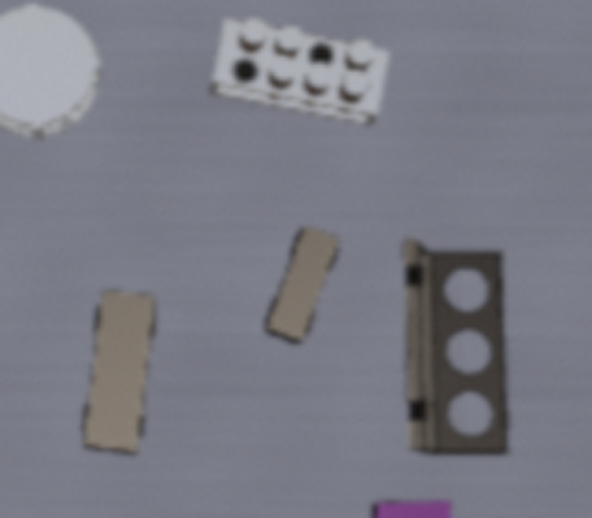

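View pics/cs.png

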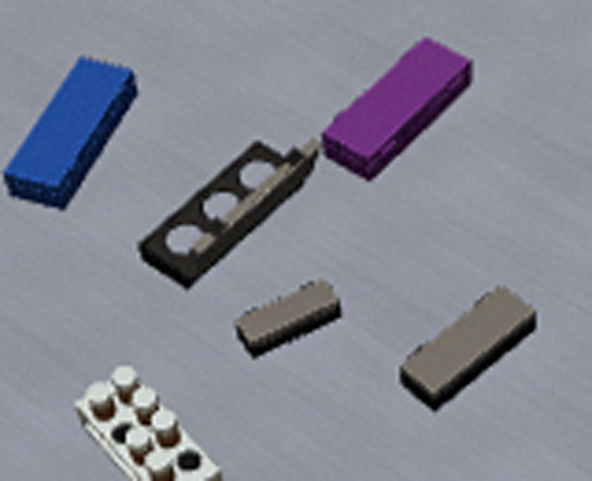

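```bash
python3 - <<'E'
from h import *
p=camera_params("wrist");T=p['camera_from_world'];R=T[:3,:3];C=-R.T@T[:3,3];s=observe()
from scipy.spatial.transform import Rotation as Ro
Rt=Ro.from_euler('xyz',s['tcp_rot'],degrees=True).as_matrix()
print("cam pos in tool",Rt.T@(C-s['tool_pos']));print("cam axes in tool (cols)\n",(Rt.T@R.T).round(3))
# tray, med, small corners in top
import itertools
for n,pts,z in [("tray in corners",[(172,180),(217,170),(229,237),(185,245)],13)]:
    print(n,[ray("top",q,z).round()[:2] for q in pts])
print(proj(camera_params("scene"),[[461,-392,19],[519,-249,14],[434,-89,16]]).round())
E
```

```text
cam pos in tool [  77.12411736   -0.21058511 -153.76903021]
cam axes in tool (cols)
 [[-0.   -0.96 -0.28]
 [ 1.   -0.    0.  ]
 [-0.   -0.28  0.96]]
tray in corners [array([570., 348.]), array([605., 199.]), array([382., 153.]), array([354., 296.])]
[[209. 161.]
 [227. 190.]
 [276. 196.]]
```

```bash
cat > go.py <<'E'
import sys
from h import *
# usage: go.py x y z yaw [calls]
def plan(x,y,z,yaw,calls=None):
    s=observe();p=s['tool_pos'];y0=s['tcp_rot'][2]
    d=np.array([x,y,z])-p; dy=(yaw-y0+180)%360-180
    if calls is None: calls=int(max(1,np.ceil(np.linalg.norm(d)/150),np.ceil(abs(dy)/33)))
    n=5*calls
    print("from",p.round(1),"yaw",y0.round(2),"d",d.round(1),"dyaw",round(dy,2),"calls",calls,"t",s['time_s'])
    for i in range(n):
        a=np.radians(y0+dy*i/n)
        r=[d[0]*np.cos(a)+d[1]*np.sin(a), d[0]*np.sin(a)-d[1]*np.cos(a), -d[2]]
        print([round(v/n/10,2) for v in r]+[round(-dy/n,2)],end=",\n" if i%5==4 else ", ")
if __name__=="__main__":
    v=[float(a) for a in sys.argv[1:]]
    plan(*v[:4],calls=int(v[4]) if len(v)>4 else None)
E
python3 go.py 384 -392 230 0
```

```text
from [ 191.5 -568.6  230.6] yaw 18.61 d [192.5 176.6  -0.6] dyaw -18.61 calls 2 t 1.25
[np.float64(2.39), np.float64(-1.06), np.float64(0.01), np.float64(1.86)], [np.float64(2.35), np.float64(-1.14), np.float64(0.01), np.float64(1.86)], [np.float64(2.31), np.float64(-1.21), np.float64(0.01), np.float64(1.86)], [np.float64(2.27), np.float64(-1.29), np.float64(0.01), np.float64(1.86)], [np.float64(2.23), np.float64(-1.36), np.float64(0.01), np.float64(1.86)],
[np.float64(2.19), np.float64(-1.43), np.float64(0.01), np.float64(1.86)], [np.float64(2.14), np.float64(-1.5), np.float64(0.01), np.float64(1.86)], [np.float64(2.09), np.float64(-1.57), np.float64(0.01), np.float64(1.86)], [np.float64(2.04), np.float64(-1.64), np.float64(0.01), np.float64(1.86)], [np.float64(1.98), np.float64(-1.7), np.float64(0.01), np.float64(1.86)],
```

>>> {"name": "apply_moves", "arguments": {"deltas": [[[2.39,-1.06,0,1.86],[2.35,-1.14,0,1.86],[2.31,-1.21,0,1.86],[2.27,-1.29,0,1.86],[2.23,-1.36,0,1.86]]], "fingers": -1}}

```text
time_s: 1.67
tool_pos: [288.3, -479.4, 230.7]
tcp_rot: [180.0, -0.0, 9.2]
ft_force: [-0.1, -0.6, 0.0]
width: 58.0
```

>>> {"name": "apply_moves", "arguments": {"deltas": [[[2.19,-1.43,0,1.86],[2.14,-1.5,0,1.86],[2.09,-1.57,0,1.86],[2.04,-1.64,0,1.86],[1.98,-1.7,0,1.86]]]}}

```text
time_s: 2.08
tool_pos: [384.8, -391.0, 230.8]
tcp_rot: [180.0, -0.0, -0.1]
ft_force: [0.7, 0.5, -0.0]
width: 24.3
```

>>> {"name": "apply_moves", "arguments": {"deltas": [[[0,0,0,0],[0,0,0,0],[0,0,0,0],[0,0,0,0],[0,0,0,0]]]}}

```text
time_s: 2.5
tool_pos: [383.2, -392.8, 230.6]
tcp_rot: [180.0, 0.0, -0.1]
ft_force: [-0.0, 0.6, -0.5]
width: 0.3
```

```bash
sed -i 's/round(v\/n\/10,2)/float(round(v\/n\/10,2))/;s/round(-dy\/n,2)/float(round(-dy\/n,2))/' go.py; python3 - <<'E'
from h import *
import json
s=observe();p=camera_params("wrist");im=snapshot("wrist");cv2.imwrite("pics/w1.png",im[:,:,::-1])
np.savez("w1.npz",T=p['camera_from_world'],K=p['mtx']);print(s['tool_pos'],s['tcp_rot'],s['width'],s['time_s'])
E
```

```text
[ 383.24879739 -392.77508484  230.58258371] [ 1.79992685e+02  1.10599831e-02 -6.25371260e-02] 0.3200614539264511 2.5
```

View pics/w1.png

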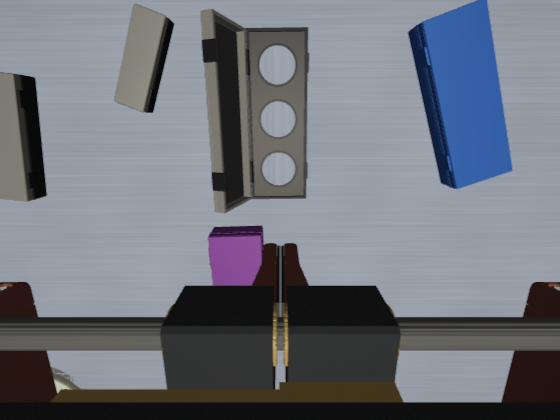

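```bash
python3 - <<'E'
from h import *
f=np.load("w1.npz");p={'camera_from_world':f['T'],'mtx':f['K']}
im=cv2.imread("pics/w1.png")
cv2.imwrite("pics/w1c.png",cv2.resize(im[0:225,110:330],None,fx=2.6,fy=2.6,interpolation=cv2.INTER_CUBIC))
for px in [(247,28),(307,28),(306,198),(249,198)]: print("rim z26",ray(0,px,26,p).round(1))
for px in [(202,12),(216,212),(213,11),(226,212)]: print("lid z86",ray(0,px,86,p).round(1))
E
```

```text
rim z26 [ 550.7 -359.2   26. ]
rim z26 [ 550.7 -420.4   26. ]
rim z26 [ 372.1 -423.4   26. ]
rim z26 [ 372.2 -356.1   26. ]
lid z86 [ 547.6 -327.4   86. ]
lid z86 [ 372.7 -328.9   86. ]
lid z86 [ 548.3 -336.7   86. ]
lid z86 [ 372.7 -338.9   86. ]
```

View pics/w1c.png

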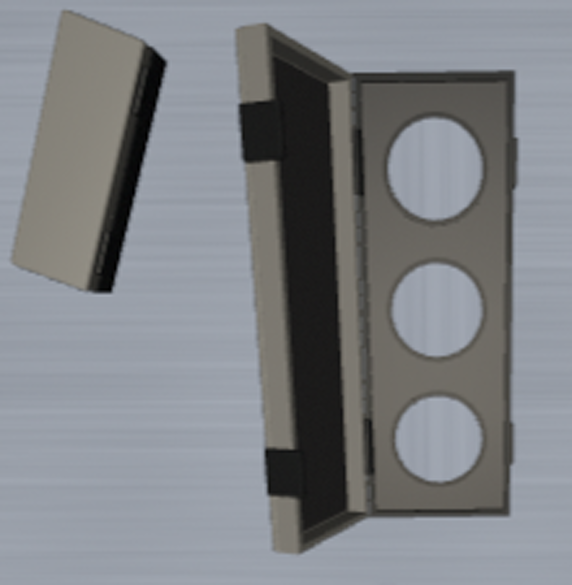

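```bash
python3 go.py 461 -280 140 1 1;
```

```text
from [ 383.3 -392.8  230.6] yaw -0.07 d [ 77.7 112.8 -90.6] dyaw 1.07 calls 1 t 2.55
[1.55, -2.26, 1.81, -0.21], [1.56, -2.25, 1.81, -0.21], [1.57, -2.25, 1.81, -0.21], [1.58, -2.24, 1.81, -0.21], [1.59, -2.23, 1.81, -0.21],
```

>>> {"name": "apply_moves", "arguments": {"deltas": [[[1.55,-2.25,1.81,-0.2],[1.55,-2.25,1.81,-0.2],[1.57,-2.25,1.81,-0.2],[1.58,-2.25,1.81,-0.2],[1.6,-2.25,1.81,-0.2]]]}}

```text
time_s: 2.97
tool_pos: [461.8, -278.6, 139.4]
tcp_rot: [180.0, -0.0, 0.9]
ft_force: [-0.4, -0.5, -0.7]
width: 0.7
```

>>> {"name": "apply_moves", "arguments": {"deltas": [[[0,0,1.4,0],[0,0,1.4,0],[0,0,1.4,0],[0,0,1.4,0],[0,0,1.4,0]]]}}

```text
time_s: 3.38
tool_pos: [461.1, -279.9, 69.5]
tcp_rot: [180.0, 0.0, 1.0]
ft_force: [0.1, 0.2, 0.2]
width: 0.3
```

>>> {"name": "apply_moves", "arguments": {"deltas": [[[0,0.5,0,0],[0,0.7,0,0],[0,0.7,0,0],[0,0.7,0,0],[0,0.7,0,0]]]}}

```text
time_s: 3.8
tool_pos: [462.6, -313.6, 71.4]
tcp_rot: [179.9, -0.1, 1.0]
ft_force: [-0.3, -0.0, -1.4]
width: 0.4
```

>>> {"name": "apply_moves", "arguments": {"deltas": [[[0,0.7,0,0],[0,0.7,0,0],[0,0.7,0,0],[0,0.7,0,0],[0,0.7,0,0]]]}}

```text
time_s: 4.22
tool_pos: [462.9, -347.6, 70.1]
tcp_rot: [-180.0, 0.0, 1.0]
ft_force: [-0.3, 1.3, 0.1]
width: 0.5
```

>>> {"name": "apply_moves", "arguments": {"deltas": [[[0,0.7,0,0],[0,0.7,0,0],[0,0.7,0,0],[0,0.7,0,0],[0,0.7,0,0]]]}}

```text
time_s: 4.63
tool_pos: [463.5, -382.6, 70.1]
tcp_rot: [180.0, 0.0, 1.0]
ft_force: [-1.1, 0.1, 0.6]
width: 0.5
```

>>> {"name": "apply_moves", "arguments": {"deltas": [[[-1.6,0,-2.5,0],[-1.6,0,-2.5,0],[-1.6,0,-2.5,0],[-1.6,0,-2.5,0],[-1.6,0,-2.5,0]]], "fingers": 1}}

```text
time_s: 5.05
tool_pos: [382.7, -383.5, 196.3]
tcp_rot: [180.0, -0.0, 1.0]
ft_force: [0.0, 0.0, 1.0]
width: 30.6
```

>>> {"name": "apply_moves", "arguments": {"deltas": [[[0,0,0,0],[0,0,0,0],[0,0,0,0],[0,0,0,0],[0,0,0,0]]]}}

```text
time_s: 5.47
tool_pos: [383.6, -382.8, 193.1]
tcp_rot: [-179.9, 0.1, 1.0]
ft_force: [0.1, 0.5, 0.7]
width: 63.5
```

```bash
cat > wp.py <<'E'
import sys
from h import *
n=sys.argv[1];cam=sys.argv[2] if len(sys.argv)>2 else "wrist"
s=observe();p=camera_params(cam);im=snapshot(cam);cv2.imwrite(f"pics/{n}.png",im[:,:,::-1])
np.savez(n+".npz",T=p['camera_from_world'],K=p['mtx']);print(s['tool_pos'].round(1),s['tcp_rot'].round(2),s['width'].round(1),s['ft_force'].round(1),s['time_s'])
E
python3 wp.py w2
```

```text
Traceback (most recent call last):
  File "wp.py", line 5, in <module>
    np.savez(n+".npz",T=p['camera_from_world'],K=p['mtx']);print(s['tool_pos'].round(1),s['tcp_rot'].round(2),s['width'].round(1),s['ft_force'].round(1),s['time_s'])
                                                                                                              ^^^^^^^^^^^^^^^^
AttributeError: 'float' object has no attribute 'round'
```

View pics/w2.png

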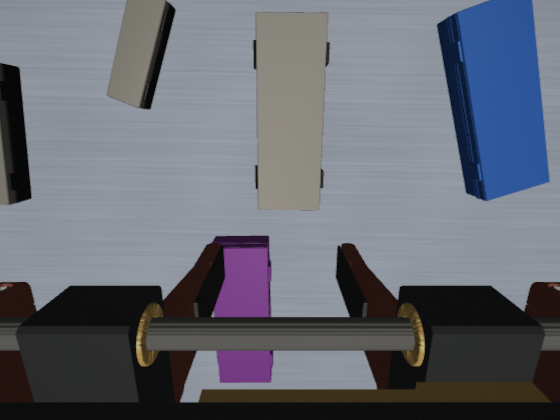

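```bash
sed -i "s/s\['width'\].round(1)/s['width']/" wp.py; cat >> h.py <<'E'
def L(n):
    f=np.load(n+".npz");return {'camera_from_world':f['T'],'mtx':f['K']}
def refine(n,pts,w=4):
    g=cv2.cvtColor(cv2.imread(f"pics/{n}.png"),cv2.COLOR_BGR2GRAY)
    c=np.array(pts,np.float32).reshape(-1,1,2)
    return cv2.cornerSubPix(g,c,(w,w),(-1,-1),(cv2.TERM_CRITERIA_EPS|cv2.TERM_CRITERIA_MAX_ITER,50,.01)).reshape(-1,2)
def rect(X):
    X=np.array(X)[:,:2];c=X.mean(0)
    # order: +x+y(left top), +x-y, -x-y, -x+y
    u=(X[0]+X[1]-X[2]-X[3])/2; v=(X[0]+X[3]-X[1]-X[2])/2
    print("centre",c.round(1),"len",np.linalg.norm(u).round(1),"wid",np.linalg.norm(v).round(1),"yaw",np.degrees(np.arctan2(u[1],u[0])).round(2), "yaw_v",np.degrees(np.arctan2(-v[0],v[1])).round(2))
E
python3 - <<'E'
from h import *
p=L("w2");r=refine("w2",[(256,13),(327,13),(320,210),(258,210)]);print(r.round(1))
rect([ray(0,q,38,p) for q in r])
E
python3 go.py 430 -390 230 1 1
```

```text
[[254.9  11.5]
 [327.9  12.2]
 [319.4 209.5]
 [257.5 209.1]]
centre [ 461.7 -390.2] len 178.1 wid 63.5 yaw 0.65 yaw_v 0.62
from [ 383.6 -382.8  193.3] yaw 1.05 d [46.4 -7.2 36.7] dyaw -0.05 calls 1 t 5.5167
[0.92, 0.16, -0.73, 0.01], [0.92, 0.16, -0.73, 0.01], [0.92, 0.16, -0.73, 0.01], [0.92, 0.16, -0.73, 0.01], [0.93, 0.16, -0.73, 0.01],
```

>>> {"name": "apply_moves", "arguments": {"deltas": [[[0.9,0.16,-0.7,0.1],[0.9,0.16,-0.7,0.1],[0.9,0.16,-0.7,0.1],[0.9,0.16,-0.7,0],[0.9,0.16,-0.7,0]]]}}

```text
time_s: 5.93
tool_pos: [429.2, -390.5, 229.3]
tcp_rot: [-179.9, 0.1, 0.7]
ft_force: [0.7, -0.4, -0.2]
width: 87.6
```

>>> {"name": "apply_moves", "arguments": {"deltas": [[[0,0,0,0],[0,0,0,0],[0,0,0,0],[0,0,0,0],[0,0,0,0]]]}}

```text
time_s: 6.35
tool_pos: [428.1, -390.6, 229.5]
tcp_rot: [-180.0, 0.0, 0.7]
ft_force: [0.0, -0.3, -0.0]
width: 87.7
```

```bash
python3 wp.py w3
```

```text
[ 428.1 -390.6  229.5] [-1.7996e+02  4.0000e-02  6.9000e-01] 87.69317735762372 [ 0.  -0.3 -0. ] 6.35
```

View pics/w3.png

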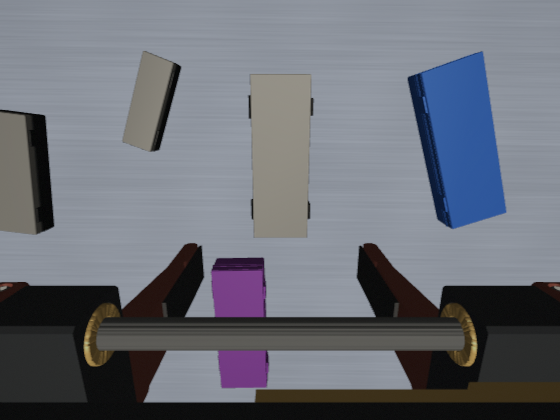

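```bash
python3 - <<'E'
from h import *
p=L("w2");r=refine("w2",[(256,13),(327,13),(320,210),(258,210)])
q=L("w3");t=refine("w3",[(250,74),(311,74),(307,237),(253,237)]);print(t.round(1))
rect([ray(0,x,38,q) for x in t])
X=[tri([(p,a),(q,b)]) for a,b in zip(r,t)];print(np.round(X,1));rect(X)
# small, coarse
t=refine("w3",[(145,51),(177,63),(152,151),(122,142)]);print(t);rect([ray(0,x,28,q) for x in t])
E
python3 go.py 461.5 -390 70 0.7 2
```

```text
[[249.1  73.6]
 [310.6  73.8]
 [307.  237.4]
 [252.6 237.7]]
centre [ 461.5 -389.7] len 178.6 wid 63.5 yaw 0.66 yaw_v 0.74
[[ 550.5 -357.4   38.1]
 [ 550.7 -420.3   39.6]
 [ 373.9 -422.6   41.1]
 [ 374.6 -359.6   45.8]]
centre [ 462.4 -390. ] len 176.4 wid 62.9 yaw 0.73 yaw_v -0.18
[[143.61925   49.696613]
 [173.44908   61.89081 ]
 [150.06665  151.02277 ]
 [121.636604 141.84512 ]]
centre [ 521.3 -245.9] len 98.7 wid 31.9 yaw -20.34 yaw_v -19.04
from [ 428.2 -390.6  229.8] yaw 0.69 d [  33.3    0.6 -159.8] dyaw 0.01 calls 2 t 6.4
[0.33, -0.0, 1.6, -0.0], [0.33, -0.0, 1.6, -0.0], [0.33, -0.0, 1.6, -0.0], [0.33, -0.0, 1.6, -0.0], [0.33, -0.0, 1.6, -0.0],
[0.33, -0.0, 1.6, -0.0], [0.33, -0.0, 1.6, -0.0], [0.33, -0.0, 1.6, -0.0], [0.33, -0.0, 1.6, -0.0], [0.33, -0.0, 1.6, -0.0],
```

>>> {"name": "apply_moves", "arguments": {"deltas": [[[0.33,0,1.6,0],[0.33,0,1.6,0],[0.33,0,1.6,0],[0.33,0,1.6,0],[0.33,0,1.6,0]]]}}

```text
time_s: 6.82
tool_pos: [444.9, -390.4, 149.3]
tcp_rot: [180.0, 0.0, 0.7]
ft_force: [0.7, -0.8, -0.2]
width: 87.9
```

>>> {"name": "apply_moves", "arguments": {"deltas": [[[0.33,0,1.6,0],[0.33,0,1.6,0],[0.33,0,1.6,0],[0.33,0,1.6,0],[0.33,0,1.6,0]]]}}

```text
time_s: 7.23
tool_pos: [461.4, -390.2, 69.3]
tcp_rot: [-180.0, 0.0, 0.7]
ft_force: [-0.6, 0.4, -0.6]
width: 87.7
```

>>> {"name": "apply_moves", "arguments": {"deltas": [[[0,0,1.1,0],[0,0,1.1,0],[0,0,1.1,0],[0,0,1.1,0],[0,0,1.1,0]]]}}

```text
time_s: 7.65
tool_pos: [461.6, -390.5, 14.6]
tcp_rot: [180.0, -0.0, 0.7]
ft_force: [0.7, -0.5, -0.4]
width: 87.5
```

Now close and lift slightly.

>>> {"name": "apply_moves", "arguments": {"deltas": [[[0,0,0,0],[0,0,0,0],[0,0,0,0],[0,0,0,0],[0,0,0,0]]], "fingers": -1, "grip_force": 35}}

```text
time_s: 8.07
tool_pos: [462.1, -390.6, 16.2]
tcp_rot: [179.9, -0.1, 0.7]
ft_force: [0.0, -0.1, 1.2]
width: 63.7
```

>>> {"name": "apply_moves", "arguments": {"deltas": [[[0,0,0,0],[0,0,0,0],[0,0,0,0],[0,0,0,0],[0,0,0,0]]]}}

```text
time_s: 8.48
tool_pos: [462.1, -390.6, 16.2]
tcp_rot: [179.9, -0.1, 0.7]
ft_force: [-0.4, 0.3, 5.8]
width: 64.0
```

>>> {"name": "apply_moves", "arguments": {"deltas": [[[0,0,-0.3,0],[0,0,-0.6,0],[0,0,-1,0],[0,0,-1,0],[0,0,-1.1,0]]]}}

```text
time_s: 8.9
tool_pos: [461.3, -390.0, 55.5]
tcp_rot: [-180.0, 0.1, 0.7]
ft_force: [0.1, 0.3, -5.2]
width: 63.8
```

>>> {"name": "apply_moves", "arguments": {"deltas": [[[0,0,-1.2,0],[0,0,-1.2,0],[0,0,-1.2,0],[0,0,-1.2,0],[0,0,-1.2,0]]]}}

```text
time_s: 9.32
tool_pos: [461.7, -390.3, 116.7]
tcp_rot: [180.0, -0.0, 0.7]
ft_force: [0.8, -0.9, -6.1]
width: 63.8
```

```bash
python3 wp.py w4;python3 wp.py s4 scene
```

```text
[ 461.7 -390.3  116.7] [ 1.7998e+02 -3.0000e-02  7.1000e-01] 63.76289952718792 [ 0.8 -0.9 -6.1] 9.3167
[ 462.5 -391.1  119.9] [179.81  -0.2    0.71] 63.64587788424489 [ 0.6 -0.9 -3.2] 9.3667
```

View pics/w4.png

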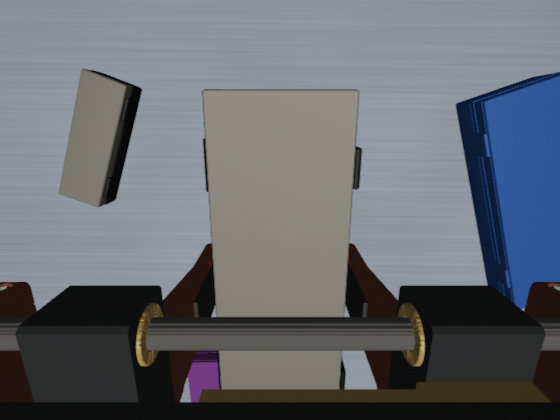

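View pics/s4.png

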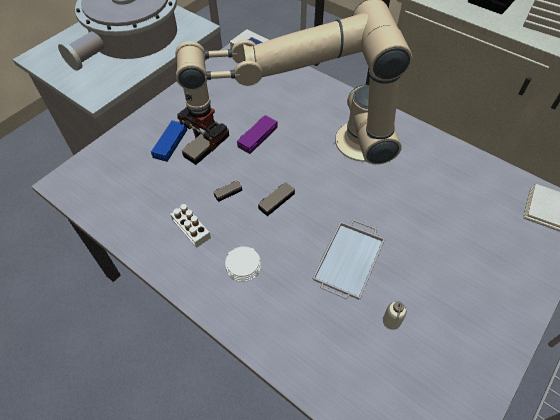

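```bash
python3 go.py 440 60 200 10 4
```

```text
from [ 462.7 -391.3  118.8] yaw 0.71 d [-22.7 451.3  81.2] dyaw 9.29 calls 4 t 9.4167
[-0.09, -2.26, -0.41, -0.46], [-0.07, -2.26, -0.41, -0.46], [-0.05, -2.26, -0.41, -0.46], [-0.03, -2.26, -0.41, -0.46], [-0.01, -2.26, -0.41, -0.46],
[0.01, -2.26, -0.41, -0.46], [0.02, -2.26, -0.41, -0.46], [0.04, -2.26, -0.41, -0.46], [0.06, -2.26, -0.41, -0.46], [0.08, -2.26, -0.41, -0.46],
[0.1, -2.26, -0.41, -0.46], [0.12, -2.26, -0.41, -0.46], [0.13, -2.26, -0.41, -0.46], [0.15, -2.25, -0.41, -0.46], [0.17, -2.25, -0.41, -0.46],
[0.19, -2.25, -0.41, -0.46], [0.21, -2.25, -0.41, -0.46], [0.23, -2.25, -0.41, -0.46], [0.24, -2.25, -0.41, -0.46], [0.26, -2.24, -0.41, -0.46],
```

>>> {"name": "apply_moves", "arguments": {"deltas": [[[-0.1,-0.8,-0.4,-0.46],[-0.07,-1.6,-0.4,-0.46],[-0.05,-2.2,-0.4,-0.46],[-0.03,-2.26,-0.4,-0.46],[0,-2.26,-0.4,-0.46]]]}}

```text
time_s: 9.83
tool_pos: [455.4, -297.5, 134.1]
tcp_rot: [-179.9, 0.1, 3.0]
ft_force: [0.5, 0.8, -7.1]
width: 64.1
```

>>> {"name": "apply_moves", "arguments": {"deltas": [[[0,-2.26,-0.4,-0.46],[0,-2.26,-0.4,-0.46],[0.04,-2.26,-0.4,-0.46],[0.06,-2.26,-0.4,-0.46],[0.08,-2.26,-0.4,-0.46]]]}}

```text
time_s: 10.25
tool_pos: [449.4, -184.5, 154.4]
tcp_rot: [-179.9, 0.1, 5.4]
ft_force: [0.3, 0.2, -6.2]
width: 63.5
```

>>> {"name": "apply_moves", "arguments": {"deltas": [[[0.1,-2.26,-0.4,-0.46],[0.12,-2.26,-0.4,-0.46],[0.13,-2.26,-0.4,-0.46],[0.15,-2.26,-0.4,-0.46],[0.17,-2.26,-0.4,-0.46]]]}}

```text
time_s: 10.67
tool_pos: [443.7, -71.7, 174.5]
tcp_rot: [-180.0, 0.1, 7.7]
ft_force: [0.6, 0.2, -5.7]
width: 64.0
```

>>> {"name": "apply_moves", "arguments": {"deltas": [[[0.19,-2.26,-0.4,-0.46],[0.21,-2.26,-0.4,-0.46],[0.23,-2.26,-0.4,-0.46],[0.24,-2.26,-0.4,-0.46],[0.26,-2.26,-0.4,-0.46]]]}}

```text
time_s: 11.08
tool_pos: [438.1, 41.6, 194.5]
tcp_rot: [-180.0, 0.1, 10.0]
ft_force: [0.5, 0.5, -6.5]
width: 63.6
```

>>> {"name": "apply_moves", "arguments": {"deltas": [[[0.2,-1.5,0,0],[0,-0.8,0,0],[0,0,0,0],[0,0,0,0],[0,0,0,0]]]}}

```text
time_s: 11.5
tool_pos: [436.9, 62.4, 194.7]
tcp_rot: [180.0, 0.1, 9.9]
ft_force: [0.7, -0.1, -5.8]
width: 63.9
```

```bash
python3 wp.py w5
```

```text
[436.9  62.4 194.7] [1.7997e+02 5.0000e-02 9.8800e+00] 63.94471184890328 [ 0.7 -0.1 -5.8] 11.5
```

View pics/w5.png

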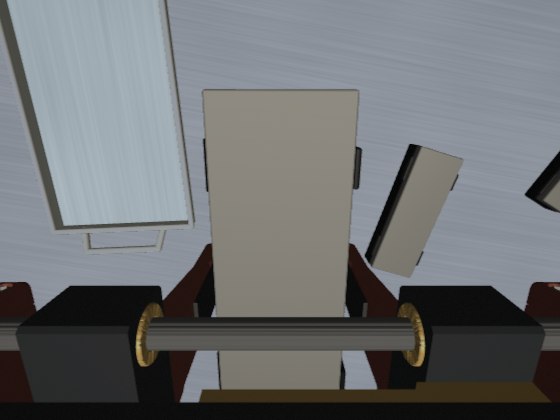

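```bash
python3 go.py 490 80 225 11 1
```

```text
from [437.   62.3 194.8] yaw 9.84 d [53.  17.7 30.2] dyaw 1.16 calls 1 t 11.55
[1.11, -0.17, -0.6, -0.23], [1.11, -0.16, -0.6, -0.23], [1.11, -0.16, -0.6, -0.23], [1.11, -0.15, -0.6, -0.23], [1.11, -0.15, -0.6, -0.23],
```

>>> {"name": "apply_moves", "arguments": {"deltas": [[[1.1,-0.16,-0.6,-0.23],[1.1,-0.16,-0.6,-0.23],[1.1,-0.16,-0.6,-0.23],[1.1,-0.16,-0.6,-0.23],[1.1,-0.16,-0.6,-0.23]]]}}

```text
time_s: 11.97
tool_pos: [490.4, 80.0, 225.1]
tcp_rot: [180.0, 0.0, 11.0]
ft_force: [-0.1, -0.3, -6.1]
width: 63.8
```

>>> {"name": "apply_moves", "arguments": {"deltas": [[[0,0,0,0],[0,0,0,0],[0,0,0,0],[0,0,0,0],[0,0,0,0]]]}}

```text
time_s: 12.38
tool_pos: [489.3, 80.6, 224.8]
tcp_rot: [180.0, 0.0, 11.0]
ft_force: [-0.8, 0.1, -6.1]
width: 63.4
```

```bash
python3 wp.py w6
```

```text
[489.3  80.6 224.8] [1.800e+02 3.000e-02 1.103e+01] 63.42026544396505 [-0.8  0.1 -6.1] 12.3833
```

View pics/w6.png

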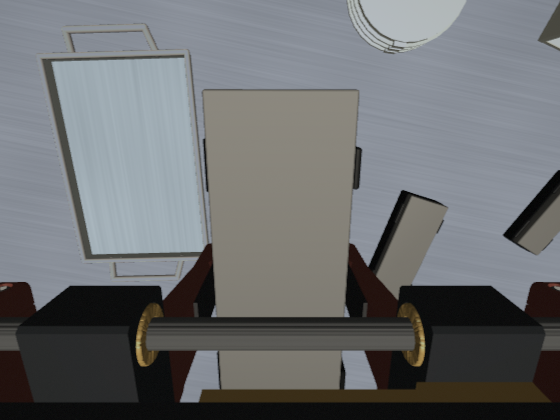

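```bash
python3 - <<'E'
from h import *
im=cv2.imread("pics/w6.png")
cv2.imwrite("pics/w6c.png",cv2.resize(im[20:290,30:220],None,fx=2.2,fy=2.2,interpolation=cv2.INTER_CUBIC))
q=L("w6");q5=L("w5")
rim=[(43,60),(190,52),(208,257),(85,262)]
fl=[(55,60),(187,57),(203,252),(92,255)]
for z in(15,19): rect([ray(0,x,z,q) for x in rim])
print([tri([(q,a),(q5,b)]).round(1) for a,b in [((85,262),(54,233)),((208,257),(193,226))]])
for w,a,b in[("w5",(54,233),(193,226)),("w5",(5,20),(54,233)),("w5",(166,0),(193,226))]:
    A=ray(0,a,19,q5);B=ray(0,b,19,q5);print(w,A.round(1),B.round(1),np.degrees(np.arctan2((A-B)[1],(A-B)[0])).round(2))
E
```

```text
centre [480.8 253.8] len 235.1 wid 157.0 yaw 11.91 yaw_v 13.69
centre [481.7 252. ] len 232.5 wid 155.3 yaw 11.91 yaw_v 13.69
[array([351.9, 301.5,  22.9]), array([379.9, 154.5,   6.6])]
w5 [349.8 304.4  19. ] [384.7 151.7  19. ] 102.89
w5 [557.1 343.3  19. ] [349.8 304.4  19. ] 10.62
w5 [599.1 196.8  19. ] [384.7 151.7  19. ] 11.87
```

View pics/w6c.png

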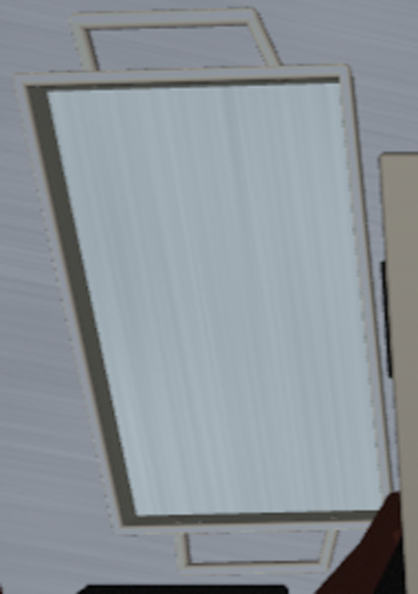

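```bash
python3 - <<'E'
from h import *
q=L("w6")
for z in(16,19): rect([ray(0,x,z,q) for x in [(37.7,53.2),(189.5,49.5),(208.6,257.2),(85,262.3)]])
fl=[((48,92),),((338,84),),((387,512),),((135,517),)]
rect([ray(0,(a[0][0]/2.2+30,a[0][1]/2.2+20),3,q) for a in fl])
E
```

```text
centre [482.8 254.7] len 239.3 wid 158.9 yaw 12.52 yaw_v 12.93
centre [483.5 253.4] len 237.3 wid 157.6 yaw 12.52 yaw_v 12.93
centre [480.4 257. ] len 230.9 wid 147.5 yaw 12.69 yaw_v 12.36
```

```bash
python3 go.py 483 254 90 12.6 3
```

```text
from [489.4  80.7 224.9] yaw 11.04 d [  -6.4  173.3 -134.9] dyaw 1.56 calls 3 t 12.4333
[0.18, -1.14, 0.9, -0.1], [0.18, -1.14, 0.9, -0.1], [0.18, -1.14, 0.9, -0.1], [0.19, -1.14, 0.9, -0.1], [0.19, -1.14, 0.9, -0.1],
[0.19, -1.14, 0.9, -0.1], [0.19, -1.14, 0.9, -0.1], [0.19, -1.14, 0.9, -0.1], [0.2, -1.14, 0.9, -0.1], [0.2, -1.14, 0.9, -0.1],
[0.2, -1.14, 0.9, -0.1], [0.2, -1.14, 0.9, -0.1], [0.2, -1.14, 0.9, -0.1], [0.21, -1.14, 0.9, -0.1], [0.21, -1.14, 0.9, -0.1],
```

>>> {"name": "apply_moves", "arguments": {"deltas": [[[0.18,-1.14,0.9,-0.1],[0.18,-1.14,0.9,-0.1],[0.18,-1.14,0.9,-0.1],[0.18,-1.14,0.9,-0.1],[0.18,-1.14,0.9,-0.1]]]}}

```text
time_s: 12.85
tool_pos: [486.9, 140.2, 178.5]
tcp_rot: [-180.0, 0.1, 11.6]
ft_force: [-0.0, 1.3, -6.5]
width: 63.5
```

>>> {"name": "apply_moves", "arguments": {"deltas": [[[0.2,-1.14,0.9,-0.1],[0.2,-1.14,0.9,-0.1],[0.2,-1.14,0.9,-0.1],[0.2,-1.14,0.9,-0.1],[0.2,-1.14,0.9,-0.1]]]}}

```text
time_s: 13.27
tool_pos: [485.5, 197.7, 134.2]
tcp_rot: [180.0, 0.0, 12.1]
ft_force: [-0.3, -0.4, -6.0]
width: 63.8
```

>>> {"name": "apply_moves", "arguments": {"deltas": [[[0.2,-1.14,0.9,-0.1],[0.2,-1.14,0.9,-0.1],[0.2,-1.14,0.9,-0.1],[0.2,-1.14,0.9,-0.1],[0.2,-1.14,0.9,-0.1]]]}}

```text
time_s: 13.68
tool_pos: [483.2, 255.4, 89.2]
tcp_rot: [180.0, -0.0, 12.6]
ft_force: [0.2, 0.0, -6.3]
width: 64.0
```

>>> {"name": "apply_moves", "arguments": {"deltas": [[[0,0,1,0],[0,0,1,0],[0,0,1,0],[0,0,0.8,0],[0,0,0.5,0]]]}}

```text
time_s: 14.1
tool_pos: [482.9, 253.5, 45.5]
tcp_rot: [180.0, 0.1, 12.5]
ft_force: [-0.5, 0.0, -6.4]
width: 63.4
```

```bash
python3 wp.py w7;
```

```text
[482.9 253.5  45.5] [1.7997e+02 1.0000e-01 1.2520e+01] 63.36916427050537 [-0.5  0.  -6.4] 14.1
```

View pics/w7.png

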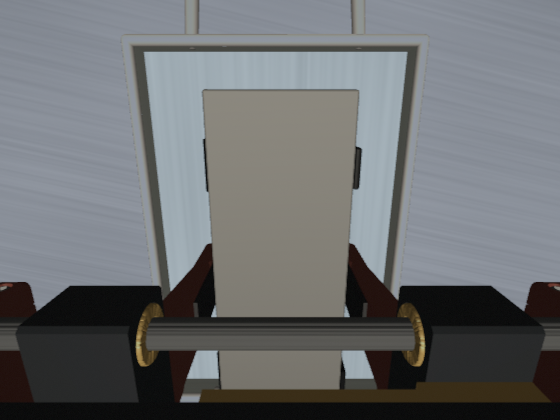

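>>> {"name": "apply_moves", "arguments": {"deltas": [[[0,0,0.5,0],[0,0,0.5,0],[0,0,0.5,0],[0,0,0.3,0],[0,0,0.3,0]]]}}

```text
time_s: 14.57
tool_pos: [483.3, 254.2, 25.8]
tcp_rot: [-180.0, 0.0, 12.6]
ft_force: [-0.6, 0.4, -5.7]
width: 63.5
```

>>> {"name": "apply_moves", "arguments": {"deltas": [[[0,0,0.1,0],[0,0,0.1,0],[0,0,0.1,0],[0,0,0.05,0],[0,0,0,0]]]}}

```text
time_s: 14.98
tool_pos: [483.4, 254.3, 22.7]
tcp_rot: [-180.0, -0.0, 12.6]
ft_force: [0.3, 0.1, -6.1]
width: 63.5
```

>>> {"name": "apply_moves", "arguments": {"deltas": [[[0,0,0.1,0],[0,0,0.1,0],[0,0,0.05,0],[0,0,0.05,0],[0,0,0,0]]]}}

```text
time_s: 15.4
tool_pos: [483.2, 254.2, 19.5]
tcp_rot: [180.0, 0.0, 12.6]
ft_force: [-0.1, 0.8, -5.8]
width: 64.1
```

>>> {"name": "apply_moves", "arguments": {"deltas": [[[0,0,0.05,0],[0,0,0.05,0],[0,0,0,0],[0,0,0,0],[0,0,0,0]]]}}

```text
time_s: 15.82
tool_pos: [483.4, 254.3, 19.2]
tcp_rot: [-180.0, -0.0, 12.6]
ft_force: [-3.0, -1.5, 0.4]
width: 63.8
```

>>> {"name": "apply_moves", "arguments": {"deltas": [[[0,0,0.02,0],[0,0,0,0],[0,0,0,0],[0,0,0,0],[0,0,0,0]]], "fingers": 1}}

```text
time_s: 16.23
tool_pos: [483.6, 254.4, 18.7]
tcp_rot: [-180.0, -0.0, 12.6]
ft_force: [0.3, 0.7, -0.3]
width: 87.5
```

>>> {"name": "apply_moves", "arguments": {"deltas": [[[0,0,0,0],[0,0,-0.5,0],[0,0,-1.5,0],[0,0,-2.5,0],[0,0,-2.5,0]]]}}

```text
time_s: 16.65
tool_pos: [482.7, 254.0, 88.6]
tcp_rot: [180.0, 0.1, 12.6]
ft_force: [0.4, 0.5, 0.3]
width: 87.7
```

>>> {"name": "apply_moves", "arguments": {"deltas": [[[-1,0,-2.5,0],[-2,0,-2.5,0],[-2,0,-2.5,0],[-2,0,-2.5,0],[-1,0,-2.5,0]]]}}

```text
time_s: 17.07
tool_pos: [403.5, 236.5, 215.4]
tcp_rot: [-180.0, -0.0, 12.6]
ft_force: [0.5, 0.3, -0.1]
width: 87.7
```

>>> {"name": "apply_moves", "arguments": {"deltas": [[[0,0,0,0],[0,0,0,0],[0,0,0,0],[0,0,0,0],[0,0,0,0]]]}}

```text
time_s: 17.48
tool_pos: [405.1, 236.6, 211.5]
tcp_rot: [180.0, 0.2, 12.5]
ft_force: [0.5, 0.1, -0.7]
width: 87.6
```

```bash
python3 wp.py w8;
```

```text
[405.1 236.6 211.5] [179.95   0.19  12.54] 87.60066919284144 [ 0.5  0.1 -0.7] 17.4833
```

View pics/w8.png

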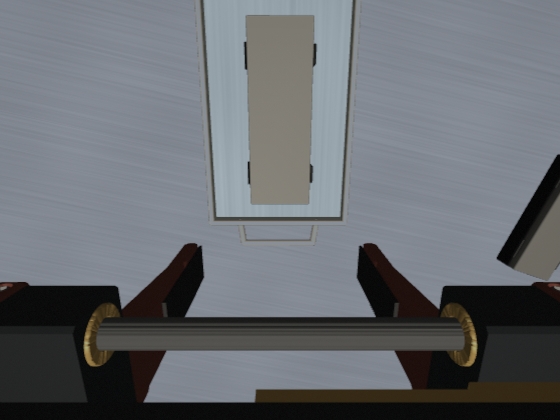

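```bash
python3 - <<'E'
from h import *
p=L("w8");r=refine("w8",[(247,15),(314,15),(309,205),(250,205)]);print(r.round(1))
rect([ray(0,q,41,p) for q in r])
E
python3 go.py 356 -85 200 -5 3
```

```text
[[245.1  14.7]
 [313.7  14.7]
 [308.7 203.7]
 [250.4 204. ]]
centre [482.8 254.4] len 178.7 wid 62.6 yaw 12.56 yaw_v 12.66
from [405.1 236.7 211.7] yaw 12.54 d [ -49.1 -321.7  -11.7] dyaw -17.54 calls 3 t 17.5333
[-0.79, 2.02, 0.08, 1.17], [-0.74, 2.04, 0.08, 1.17], [-0.7, 2.05, 0.08, 1.17], [-0.66, 2.07, 0.08, 1.17], [-0.62, 2.08, 0.08, 1.17],
[-0.58, 2.09, 0.08, 1.17], [-0.53, 2.1, 0.08, 1.17], [-0.49, 2.11, 0.08, 1.17], [-0.45, 2.12, 0.08, 1.17], [-0.4, 2.13, 0.08, 1.17],
[-0.36, 2.14, 0.08, 1.17], [-0.32, 2.15, 0.08, 1.17], [-0.27, 2.15, 0.08, 1.17], [-0.23, 2.16, 0.08, 1.17], [-0.18, 2.16, 0.08, 1.17],
```

>>> {"name": "apply_moves", "arguments": {"deltas": [[[-0.79,2.02,0.08,1.17],[-0.74,2.04,0.08,1.17],[-0.7,2.05,0.08,1.17],[-0.66,2.07,0.08,1.17],[-0.62,2.08,0.08,1.17]]]}}

```text
time_s: 17.95
tool_pos: [388.6, 128.7, 208.4]
tcp_rot: [180.0, 0.1, 6.7]
ft_force: [-0.0, 0.2, -0.6]
width: 87.8
```

>>> {"name": "apply_moves", "arguments": {"deltas": [[[-0.58,2.1,0.08,1.17],[-0.53,2.1,0.08,1.17],[-0.5,2.1,0.08,1.17],[-0.45,2.1,0.08,1.17],[-0.4,2.1,0.08,1.17]]]}}

```text
time_s: 18.37
tool_pos: [372.0, 22.0, 204.6]
tcp_rot: [-180.0, 0.1, 0.8]
ft_force: [-0.1, 0.1, -0.1]
width: 87.6
```

>>> {"name": "apply_moves", "arguments": {"deltas": [[[-0.36,2.15,0.08,1.17],[-0.3,2.15,0.08,1.17],[-0.27,2.15,0.08,1.17],[-0.23,2.15,0.08,1.17],[-0.18,2.15,0.08,1.17]]]}}

```text
time_s: 18.78
tool_pos: [355.8, -85.2, 200.6]
tcp_rot: [-180.0, 0.1, -5.1]
ft_force: [0.2, -0.4, -0.3]
width: 88.1
```

>>> {"name": "apply_moves", "arguments": {"deltas": [[[0,0,0,0],[0,0,0,0],[0,0,0,0],[0,0,0,0],[0,0,0,0]]]}}

```text
time_s: 19.2
tool_pos: [356.4, -83.4, 201.3]
tcp_rot: [-180.0, 0.0, -4.9]
ft_force: [0.7, -0.2, 0.1]
width: 88.3
```

```bash
python3 wp.py w9;
```

```text
[356.4 -83.4 201.3] [-1.7998e+02  1.0000e-02 -4.8900e+00] 88.27417651662067 [ 0.7 -0.2  0.1] 19.2
```

View pics/w9.png

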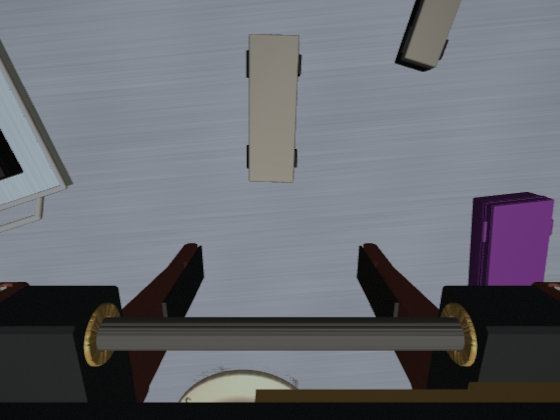

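```bash
python3 - <<'E'
from h import *
p=L("w9");r=refine("w9",[(249,35),(299,36),(294,182),(249,181)],3);print(r.round(1))
rect([ray(0,q,32,p) for q in r])
E
python3 go.py 400 -87 170 -7 1
```

```text
[[248.7  33.4]
 [298.9  34.6]
 [292.4 182.2]
 [248.5 180.5]]
centre [441.4 -82.5] len 138.2 wid 46.2 yaw -6.68 yaw_v -6.7
from [356.4 -83.4 201.4] yaw -4.89 d [ 43.6  -3.6 -31.4] dyaw -2.11 calls 1 t 19.25
[0.88, -0.0, 0.63, 0.42], [0.88, -0.01, 0.63, 0.42], [0.88, -0.02, 0.63, 0.42], [0.88, -0.02, 0.63, 0.42], [0.88, -0.03, 0.63, 0.42],
```

>>> {"name": "apply_moves", "arguments": {"deltas": [[[0.88,-0.05,0.6,0.36],[0.88,-0.05,0.6,0.36],[0.88,-0.05,0.6,0.36],[0.88,-0.05,0.6,0.36],[0.88,-0.05,0.6,0.36]]]}}

```text
time_s: 19.67
tool_pos: [401.1, -85.9, 170.2]
tcp_rot: [-180.0, 0.1, -6.8]
ft_force: [0.0, -0.3, 0.4]
width: 88.0
```

>>> {"name": "apply_moves", "arguments": {"deltas": [[[0,0,0,0],[0,0,0,0],[0,0,0,0],[0,0,0,0],[0,0,0,0]]]}}

```text
time_s: 20.08
tool_pos: [400.2, -86.1, 172.0]
tcp_rot: [180.0, -0.1, -6.8]
ft_force: [-0.2, 0.3, -0.0]
width: 88.0
```

```bash
python3 wp.py w10;
```

```text
[400.2 -86.1 172. ] [ 1.7999e+02 -6.0000e-02 -6.8000e+00] 88.02546678979112 [-0.2  0.3 -0. ] 20.0833
```

View pics/w10.png

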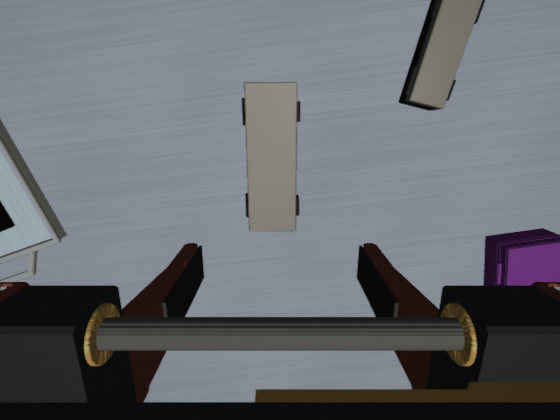

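```bash
python3 - <<'E'
from h import *
p=L("w9");r=refine("w9",[(249,35),(299,36),(294,182),(249,181)],3)
q=L("w10");t=refine("w10",[(245,83),(297,83),(296,231),(248,231)],3);print(t.round(1))
rect([ray(0,x,32,q) for x in t])
X=[tri([(p,a),(q,b)]) for a,b in zip(r,t)];print(np.round(X,1));rect(X)
E
python3 go.py 441.6 -82.5 60 -6.7 2
```

```text
[[244.   81.9]
 [296.3  81.9]
 [295.6 230.4]
 [248.3 229.8]]
centre [441.7 -82.5] len 137.4 wid 46.4 yaw -6.56 yaw_v -7.16
[[ 512.9  -67.5   30.4]
 [ 507.  -113.2   34.3]
 [ 369.2  -97.8   28.6]
 [ 374.8  -50.8   27. ]]
centre [440.9 -82.3] len 138.9 wid 46.7 yaw -6.63 yaw_v -7.07
from [400.2 -86.1 172. ] yaw -6.8 d [  41.4    3.6 -112. ] dyaw 0.1 calls 2 t 20.1333
[0.41, -0.09, 1.12, -0.01], [0.41, -0.08, 1.12, -0.01], [0.41, -0.08, 1.12, -0.01], [0.41, -0.08, 1.12, -0.01], [0.41, -0.08, 1.12, -0.01],
[0.41, -0.08, 1.12, -0.01], [0.41, -0.08, 1.12, -0.01], [0.41, -0.08, 1.12, -0.01], [0.41, -0.08, 1.12, -0.01], [0.41, -0.08, 1.12, -0.01],
```

>>> {"name": "apply_moves", "arguments": {"deltas": [[[0.41,-0.08,1.12,0],[0.41,-0.08,1.12,0],[0.41,-0.08,1.12,0],[0.41,-0.08,1.12,0],[0.41,-0.08,1.12,0]]]}}

```text
time_s: 20.55
tool_pos: [421.1, -84.3, 113.4]
tcp_rot: [-180.0, 0.1, -6.8]
ft_force: [0.7, 0.0, -0.5]
width: 87.8
```

>>> {"name": "apply_moves", "arguments": {"deltas": [[[0.41,-0.08,1.12,0],[0.41,-0.08,1.12,0],[0.41,-0.08,1.12,0],[0.41,-0.08,1.12,0],[0.41,-0.08,1.12,0]]]}}

```text
time_s: 20.97
tool_pos: [442.3, -82.9, 58.3]
tcp_rot: [-180.0, 0.0, -6.8]
ft_force: [-0.1, 0.1, 0.3]
width: 88.0
```

>>> {"name": "apply_moves", "arguments": {"deltas": [[[0,0,1,0],[0,0,1,0],[0,0,1,0],[0,0,1,0],[0,0,0.6,0]]]}}

```text
time_s: 21.38
tool_pos: [441.3, -82.8, 11.9]
tcp_rot: [-180.0, 0.1, -6.8]
ft_force: [-0.1, -0.3, -0.3]
width: 87.7
```

>>> {"name": "apply_moves", "arguments": {"deltas": [[[0,0,0,0],[0,0,0,0],[0,0,0,0],[0,0,0,0],[0,0,0,0]]], "fingers": -1, "grip_force": 25}}

```text
time_s: 21.8
tool_pos: [442.3, -83.1, 14.2]
tcp_rot: [180.0, -0.1, -6.8]
ft_force: [-0.1, 0.5, -0.4]
width: 58.0
```

>>> {"name": "apply_moves", "arguments": {"deltas": [[[0,0,0,0],[0,0,0,0],[0,0,0,0],[0,0,0,0],[0,0,0,0]]]}}

```text
time_s: 22.22
tool_pos: [442.1, -83.0, 13.8]
tcp_rot: [180.0, -0.0, -6.8]
ft_force: [-0.3, 0.6, 2.9]
width: 47.9
```

>>> {"name": "apply_moves", "arguments": {"deltas": [[[0,0,-0.3,0],[0,0,-0.6,0],[0,0,-1,0],[0,0,-1.2,0],[0,0,-1.4,0]]]}}

```text
time_s: 22.63
tool_pos: [441.6, -82.9, 59.3]
tcp_rot: [-180.0, 0.0, -6.8]
ft_force: [-0.2, 0.3, -1.9]
width: 47.4
```

```bash
python3 wp.py w11; python3 go.py 482.5 254.5 140 12.6 3
```

```text
[441.6 -82.9  59.3] [-1.7999e+02  4.0000e-02 -6.7900e+00] 47.392672708450064 [-0.2  0.3 -1.9] 22.6333
from [443.4 -83.3  63. ] yaw -6.79 d [ 39.1 337.8  77. ] dyaw 19.39 calls 3 t 22.6833
[-0.01, -2.27, -0.51, -1.29], [0.04, -2.27, -0.51, -1.29], [0.09, -2.27, -0.51, -1.29], [0.15, -2.26, -0.51, -1.29], [0.2, -2.26, -0.51, -1.29],
[0.25, -2.25, -0.51, -1.29], [0.3, -2.25, -0.51, -1.29], [0.35, -2.24, -0.51, -1.29], [0.4, -2.23, -0.51, -1.29], [0.45, -2.22, -0.51, -1.29],
[0.5, -2.21, -0.51, -1.29], [0.55, -2.2, -0.51, -1.29], [0.6, -2.19, -0.51, -1.29], [0.65, -2.17, -0.51, -1.29], [0.7, -2.16, -0.51, -1.29],
```

View pics/w11.png

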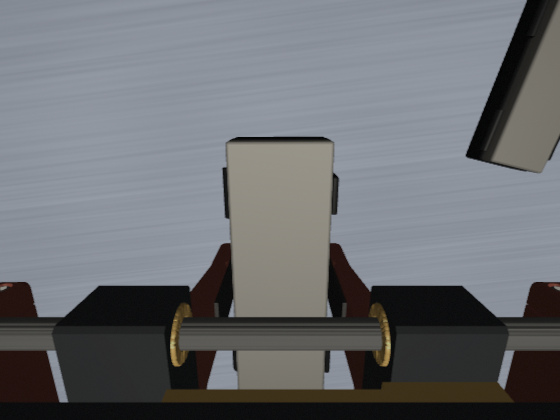

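>>> {"name": "apply_moves", "arguments": {"deltas": [[[0,-0.9,-0.8,-1],[0,-1.6,-1,-1.3],[0.1,-2.2,-1,-1.3],[0.15,-2.26,-1,-1.3],[0.2,-2.26,-1,-1.3]]]}}

```text
time_s: 23.1
tool_pos: [452.6, 10.2, 107.1]
tcp_rot: [-180.0, 0.0, -0.5]
ft_force: [-0.2, 0.5, -2.3]
width: 47.6
```

>>> {"name": "apply_moves", "arguments": {"deltas": [[[0.25,-2.25,-0.5,-1.3],[0.3,-2.25,-0.5,-1.3],[0.35,-2.24,-0.5,-1.3],[0.4,-2.23,-0.5,-1.3],[0.45,-2.22,-0.5,-1.3]]]}}

```text
time_s: 23.52
tool_pos: [466.0, 123.1, 131.8]
tcp_rot: [-180.0, 0.0, 6.0]
ft_force: [0.7, -1.0, -3.2]
width: 48.0
```

>>> {"name": "apply_moves", "arguments": {"deltas": [[[0.5,-2.2,0,-1.3],[0.55,-2.2,0,-1.3],[0.6,-2.2,0,-1.3],[0.65,-2.2,0,-1.3],[0.7,-2.1,0,-1.3]]]}}

```text
time_s: 23.93
tool_pos: [479.4, 235.5, 131.5]
tcp_rot: [-180.0, 0.0, 12.5]
ft_force: [0.1, -0.0, -1.7]
width: 47.8
```

```bash
python3 go.py 482.7 254.5 80 12.6 2
```

```text
from [479.4 235.5 131.5] yaw 12.55 d [  3.3  19.  -51.5] dyaw 0.05 calls 2 t 23.9333
[0.07, -0.18, 0.51, -0.01], [0.07, -0.18, 0.51, -0.01], [0.07, -0.18, 0.51, -0.01], [0.07, -0.18, 0.51, -0.01], [0.07, -0.18, 0.51, -0.01],
[0.07, -0.18, 0.51, -0.01], [0.07, -0.18, 0.51, -0.01], [0.07, -0.18, 0.51, -0.01], [0.07, -0.18, 0.51, -0.01], [0.07, -0.18, 0.51, -0.01],
```

>>> {"name": "apply_moves", "arguments": {"deltas": [[[0.1,-0.4,1,0],[0.15,-0.4,1,0],[0.15,-0.4,1,0],[0.15,-0.4,1,0],[0.15,-0.2,1,0]]]}}

```text
time_s: 24.35
tool_pos: [482.5, 252.3, 79.8]
tcp_rot: [180.0, 0.1, 12.4]
ft_force: [-0.6, -0.0, -2.3]
width: 47.8
```

>>> {"name": "apply_moves", "arguments": {"deltas": [[[0,0,0,0],[0,0,0,0],[0,0,0,0],[0,0,0,0],[0,0,0,0]]]}}

```text
time_s: 24.77
tool_pos: [483.4, 252.6, 82.4]
tcp_rot: [-180.0, -0.1, 12.4]
ft_force: [0.8, 0.4, -1.7]
width: 47.7
```

```bash
python3 wp.py w12; python3 go.py 482.7 254.5 56 12.6 1
```

```text
[483.4 252.6  82.4] [-1.7998e+02 -9.0000e-02  1.2380e+01] 47.683642108319134 [ 0.8  0.4 -1.7] 24.7667
from [483.3 252.6  82.2] yaw 12.39 d [ -0.6   1.9 -26.2] dyaw 0.21 calls 1 t 24.8167
[-0.0, -0.04, 0.52, -0.04], [-0.0, -0.04, 0.52, -0.04], [-0.0, -0.04, 0.52, -0.04], [-0.0, -0.04, 0.52, -0.04], [-0.0, -0.04, 0.52, -0.04],
```

View pics/w12.png

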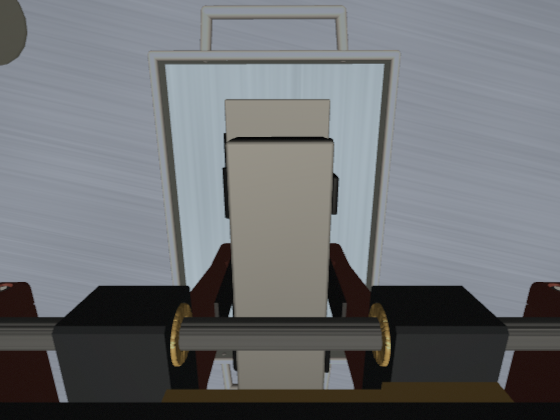

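>>> {"name": "apply_moves", "arguments": {"deltas": [[[0,-0.04,0.5,-0.04],[0,-0.04,0.5,-0.04],[0,-0.04,0.5,-0.04],[0,-0.04,0.4,-0.04],[0,-0.04,0.3,-0.04]]]}}

```text
time_s: 25.23
tool_pos: [482.0, 254.5, 58.3]
tcp_rot: [180.0, 0.1, 12.6]
ft_force: [-0.7, 0.1, -2.4]
width: 47.6
```

>>> {"name": "apply_moves", "arguments": {"deltas": [[[0,0,0.1,0],[0,0,0.05,0],[0,0,0.05,0],[0,0,0,0],[0,0,0,0]]]}}

```text
time_s: 25.65
tool_pos: [482.6, 254.7, 57.7]
tcp_rot: [-180.0, -0.0, 12.6]
ft_force: [-0.3, 0.2, -2.6]
width: 48.0
```

>>> {"name": "apply_moves", "arguments": {"deltas": [[[0,0,0.05,0],[0,0,0.05,0],[0,0,0.05,0],[0,0,0,0],[0,0,0,0]]]}}

```text
time_s: 26.07
tool_pos: [482.4, 254.6, 55.9]
tcp_rot: [180.0, 0.0, 12.6]
ft_force: [-0.0, -0.1, -1.8]
width: 47.8
```

>>> {"name": "apply_moves", "arguments": {"deltas": [[[0,0,0.05,0],[0,0,0.05,0],[0,0,0,0],[0,0,0,0],[0,0,0,0]]]}}

```text
time_s: 26.48
tool_pos: [482.5, 254.6, 55.0]
tcp_rot: [180.0, -0.0, 12.6]
ft_force: [0.0, -0.4, -1.7]
width: 47.9
```

>>> {"name": "apply_moves", "arguments": {"deltas": [[[0,0,0.05,0],[0,0,0.03,0],[0,0,0,0],[0,0,0,0],[0,0,0,0]]]}}

```text
time_s: 26.9
tool_pos: [482.5, 254.6, 54.8]
tcp_rot: [-180.0, -0.0, 12.6]
ft_force: [-2.6, -2.2, 5.5]
width: 47.6
```

>>> {"name": "apply_moves", "arguments": {"deltas": [[[0,0,0,0],[0,0,0,0],[0,0,0,0],[0,0,0,0],[0,0,0,0]]], "fingers": 1}}

```text
time_s: 27.32
tool_pos: [482.4, 254.6, 53.8]
tcp_rot: [180.0, 0.0, 12.6]
ft_force: [-0.2, -0.1, 0.7]
width: 77.9
```

>>> {"name": "apply_moves", "arguments": {"deltas": [[[0,0,0,0],[0,0,-0.4,0],[0,0,-1.5,0],[0,0,-2.5,0],[0,0,-2.5,0]]]}}

```text
time_s: 27.73
tool_pos: [481.8, 254.3, 123.2]
tcp_rot: [180.0, 0.1, 12.6]
ft_force: [-0.4, 0.5, 0.2]
width: 87.7
```

>>> {"name": "apply_moves", "arguments": {"deltas": [[[-1,0,-1.8,0],[-2,0,-1.8,0],[-2,0,-1.8,0],[-2,0,-1.8,0],[-1,0,-1.8,0]]]}}

```text
time_s: 28.15
tool_pos: [402.8, 236.8, 214.7]
tcp_rot: [-180.0, -0.0, 12.6]
ft_force: [0.6, 0.5, -0.6]
width: 87.6
```

>>> {"name": "apply_moves", "arguments": {"deltas": [[[0,0,0,0],[0,0,0,0],[0,0,0,0],[0,0,0,0],[0,0,0,0]]]}}

```text
time_s: 28.57
tool_pos: [404.4, 237.0, 211.3]
tcp_rot: [180.0, 0.2, 12.6]
ft_force: [0.4, 0.3, -0.7]
width: 87.5
```

```bash
python3 wp.py w13
```

```text
[404.4 237.  211.3] [1.7996e+02 1.7000e-01 1.2590e+01] 87.53779507471735 [ 0.4  0.3 -0.7] 28.5667
```

View pics/w13.png

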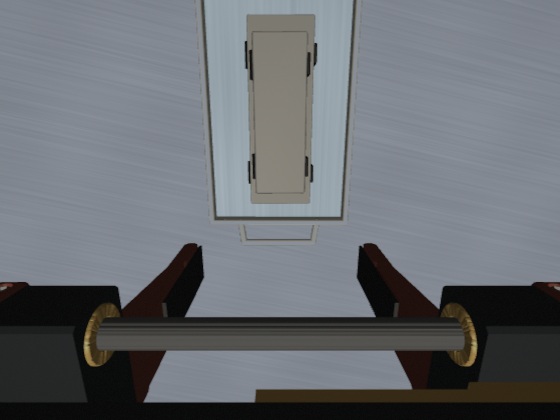

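```bash
python3 - <<'E'
from h import *
p=L("w13");im=cv2.imread("pics/w13.png")
cv2.imwrite("pics/w13c.png",cv2.resize(im[0:230,190:370],None,fx=2.6,fy=2.6,interpolation=cv2.INTER_CUBIC))
rect([ray(0,q,73,p) for q in [(252,31),(309,31),(305,194),(256,194)]])
rect([ray(0,q,41,p) for q in refine("w13",[(247,15),(314,15),(309,203),(251,203)],3)])
E
python3 go.py 440 -255 200 -18 4
```

```text
centre [481.1 253.6] len 139.2 wid 47.2 yaw 12.62 yaw_v 12.59
centre [483.2 254. ] len 178.2 wid 62.3 yaw 12.56 yaw_v 12.82
from [404.4 237.  211.5] yaw 12.6 d [  35.6 -492.   -11.5] dyaw -30.6 calls 4 t 28.6167
[-0.36, 2.44, 0.06, 1.53], [-0.3, 2.45, 0.06, 1.53], [-0.23, 2.46, 0.06, 1.53], [-0.17, 2.46, 0.06, 1.53], [-0.1, 2.46, 0.06, 1.53],
[-0.03, 2.47, 0.06, 1.53], [0.03, 2.47, 0.06, 1.53], [0.1, 2.46, 0.06, 1.53], [0.16, 2.46, 0.06, 1.53], [0.23, 2.46, 0.06, 1.53],
[0.29, 2.45, 0.06, 1.53], [0.36, 2.44, 0.06, 1.53], [0.42, 2.43, 0.06, 1.53], [0.49, 2.42, 0.06, 1.53], [0.55, 2.4, 0.06, 1.53],
[0.62, 2.39, 0.06, 1.53], [0.68, 2.37, 0.06, 1.53], [0.74, 2.35, 0.06, 1.53], [0.81, 2.33, 0.06, 1.53], [0.87, 2.31, 0.06, 1.53],
```

View pics/w13c.png

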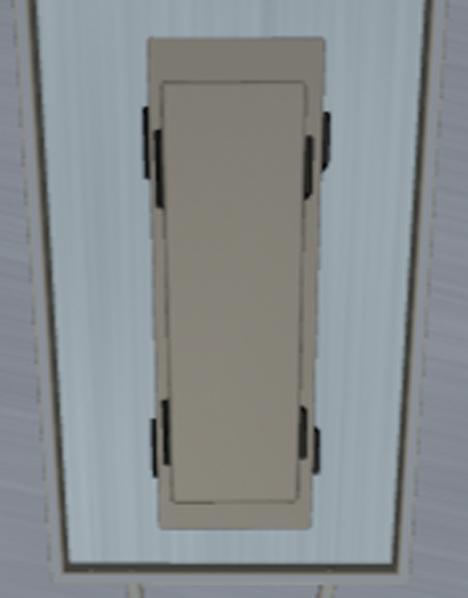

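```bash
python3 go.py 450 -222 190 -19 4
```

```text
from [404.4 237.  211.5] yaw 12.6 d [  45.6 -459.   -21.5] dyaw -31.6 calls 4 t 28.6167
[-0.28, 2.29, 0.11, 1.58], [-0.21, 2.3, 0.11, 1.58], [-0.15, 2.3, 0.11, 1.58], [-0.09, 2.3, 0.11, 1.58], [-0.02, 2.31, 0.11, 1.58],
[0.04, 2.31, 0.11, 1.58], [0.1, 2.3, 0.11, 1.58], [0.17, 2.3, 0.11, 1.58], [0.23, 2.29, 0.11, 1.58], [0.29, 2.29, 0.11, 1.58],
[0.36, 2.28, 0.11, 1.58], [0.42, 2.27, 0.11, 1.58], [0.48, 2.26, 0.11, 1.58], [0.54, 2.24, 0.11, 1.58], [0.6, 2.23, 0.11, 1.58],
[0.67, 2.21, 0.11, 1.58], [0.73, 2.19, 0.11, 1.58], [0.79, 2.17, 0.11, 1.58], [0.85, 2.15, 0.11, 1.58], [0.9, 2.12, 0.11, 1.58],
```

>>> {"name": "apply_moves", "arguments": {"deltas": [[[-0.28,2.29,0.11,1.58],[-0.21,2.3,0.11,1.58],[-0.15,2.3,0.11,1.58],[-0.09,2.3,0.11,1.58],[-0.02,2.31,0.11,1.58]]]}}

```text
time_s: 29.03
tool_pos: [415.9, 121.3, 206.7]
tcp_rot: [180.0, 0.1, 4.6]
ft_force: [0.7, 1.0, -0.4]
width: 87.7
```

>>> {"name": "apply_moves", "arguments": {"deltas": [[[0.04,2.31,0.11,1.58],[0.1,2.3,0.11,1.58],[0.17,2.3,0.11,1.58],[0.23,2.29,0.11,1.58],[0.29,2.29,0.11,1.58]]]}}

```text
time_s: 29.45
tool_pos: [427.3, 6.4, 201.3]
tcp_rot: [-180.0, 0.1, -3.3]
ft_force: [0.4, -0.2, -0.9]
width: 87.9
```

>>> {"name": "apply_moves", "arguments": {"deltas": [[[0.36,2.28,0.11,1.58],[0.42,2.27,0.11,1.58],[0.48,2.26,0.11,1.58],[0.54,2.24,0.11,1.58],[0.6,2.23,0.11,1.58]]]}}

```text
time_s: 29.87
tool_pos: [438.6, -108.5, 195.7]
tcp_rot: [-180.0, 0.1, -11.2]
ft_force: [0.1, -0.1, -0.5]
width: 87.6
```

>>> {"name": "apply_moves", "arguments": {"deltas": [[[0.67,2.21,0.11,1.58],[0.73,2.19,0.11,1.58],[0.79,2.17,0.11,1.58],[0.85,2.15,0.11,1.58],[0.9,2.12,0.11,1.58]]]}}

```text
time_s: 30.28
tool_pos: [450.1, -223.3, 190.1]
tcp_rot: [-180.0, 0.1, -19.1]
ft_force: [-0.6, 0.4, 0.2]
width: 87.8
```

>>> {"name": "apply_moves", "arguments": {"deltas": [[[0,0,0,0],[0,0,0,0],[0,0,0,0],[0,0,0,0],[0,0,0,0]]]}}

```text
time_s: 30.7
tool_pos: [450.3, -221.2, 191.3]
tcp_rot: [-180.0, -0.0, -18.9]
ft_force: [-0.0, 0.1, 0.4]
width: 87.6
```

```bash
python3 wp.py w14; python3 go.py 480 -232 165 -19.5 1
```

```text
[ 450.3 -221.2  191.3] [-1.7999e+02 -1.0000e-02 -1.8910e+01] 87.56385124616823 [-0.   0.1  0.4] 30.7
from [ 450.3 -221.2  191.3] yaw -18.91 d [ 29.7 -10.8 -26.3] dyaw -0.59 calls 1 t 30.75
[0.63, 0.01, 0.53, 0.12], [0.63, 0.01, 0.53, 0.12], [0.63, 0.01, 0.53, 0.12], [0.63, 0.01, 0.53, 0.12], [0.63, 0.01, 0.53, 0.12],
```

View pics/w14.png

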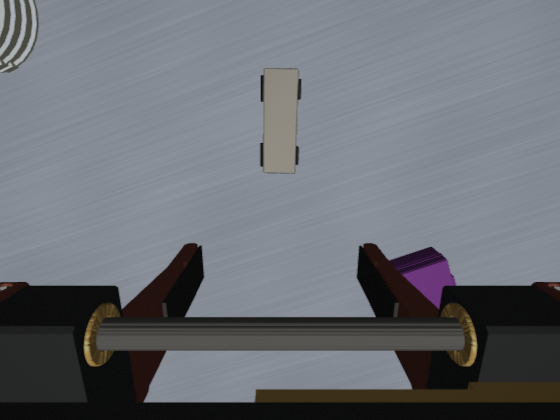

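>>> {"name": "apply_moves", "arguments": {"deltas": [[[0.63,0,0.5,0.1],[0.63,0,0.5,0.1],[0.63,0,0.5,0.1],[0.63,0,0.5,0.1],[0.63,0,0.5,0.1]]]}}

```text
time_s: 31.17
tool_pos: [480.5, -232.5, 165.1]
tcp_rot: [-180.0, 0.0, -19.5]
ft_force: [0.7, 0.6, 0.2]
width: 87.8
```

>>> {"name": "apply_moves", "arguments": {"deltas": [[[0,0,0,0],[0,0,0,0],[0,0,0,0],[0,0,0,0],[0,0,0,0]]]}}

```text
time_s: 31.58
tool_pos: [479.9, -232.5, 166.7]
tcp_rot: [180.0, -0.0, -19.5]
ft_force: [0.4, 0.3, 1.3]
width: 87.7
```

```bash
python3 wp.py w15
```

```text
[ 479.9 -232.5  166.7] [ 1.7999e+02 -5.0000e-02 -1.9500e+01] 87.74116987372857 [0.4 0.3 1.3] 31.5833
```

View pics/w15.png

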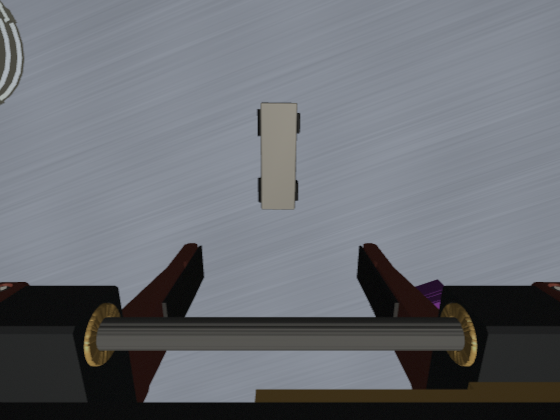

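```bash
python3 - <<'E'
from h import *
a=[(264,69),(298,69),(296,173),(264,173)];b=[(262,103),(297,103),(295,209),(262,209)]
p=L("w14");r=refine("w14",a,3);q=L("w15");t=refine("w15",b,3);print(r.round(1).tolist(),t.round(1).tolist())
for P,x in((p,r),(q,t),(p,a),(q,b)): rect([ray(0,y,28,P) for y in x])
X=[tri([(p,i),(q,j)]) for i,j in zip(r,t)];print(np.round(X,1));rect(X)
E
python3 go.py 521 -245.5 60 -19.7 2
```

```text
[[263.3999938964844, 67.80000305175781], [297.70001220703125, 68.5999984741211], [294.3999938964844, 173.1999969482422], [262.5, 171.39999389648438]] [[260.3999938964844, 102.4000015258789], [296.70001220703125, 103.30000305175781], [293.6000061035156, 209.39999389648438], [261.6000061035156, 209.39999389648438]]
centre [ 521.4 -244.7] len 97.6 wid 32.3 yaw -20.14 yaw_v -21.22
centre [ 521.  -244.9] len 98.1 wid 31.7 yaw -20.11 yaw_v -20.16
centre [ 520.4 -245.4] len 97.6 wid 32.2 yaw -19.46 yaw_v -18.91
centre [ 520.9 -245.7] len 97.6 wid 31.6 yaw -20.09 yaw_v -19.5
[[ 572.9 -246.6   27. ]
 [ 561.3 -276.4   31.3]
 [ 469.2 -242.8   26.2]
 [ 483.  -214.4   38.6]]
centre [ 521.6 -245.1] len 96.8 wid 31.7 yaw -19.86 yaw_v -23.57
from [ 479.9 -232.4  166.6] yaw -19.5 d [  41.1  -13.1 -106.6] dyaw -0.2 calls 2 t 31.6333
[0.43, -0.01, 1.07, 0.02], [0.43, -0.01, 1.07, 0.02], [0.43, -0.01, 1.07, 0.02], [0.43, -0.01, 1.07, 0.02], [0.43, -0.01, 1.07, 0.02],
[0.43, -0.01, 1.07, 0.02], [0.43, -0.01, 1.07, 0.02], [0.43, -0.01, 1.07, 0.02], [0.43, -0.02, 1.07, 0.02], [0.43, -0.02, 1.07, 0.02],
```

>>> {"name": "apply_moves", "arguments": {"deltas": [[[0.43,-0.02,1.07,0.1],[0.43,-0.02,1.07,0.1],[0.43,-0.02,1.07,0.1],[0.43,-0.02,1.07,0.1],[0.43,-0.02,1.07,0.1]]]}}

```text
time_s: 32.05
tool_pos: [500.6, -238.6, 110.5]
tcp_rot: [-180.0, 0.1, -20.0]
ft_force: [-0.2, 1.0, -0.4]
width: 87.7
```

>>> {"name": "apply_moves", "arguments": {"deltas": [[[0.43,-0.02,1.07,0],[0.43,-0.02,1.07,0],[0.43,-0.02,1.07,0],[0.43,-0.02,1.07,0],[0.43,-0.02,1.07,0]]]}}

```text
time_s: 32.47
tool_pos: [521.5, -245.2, 58.0]
tcp_rot: [-180.0, 0.0, -20.0]
ft_force: [0.5, -0.2, -0.5]
width: 87.9
```

>>> {"name": "apply_moves", "arguments": {"deltas": [[[0,0,1.1,0],[0,0,1.1,0],[0,0,1,0],[0,0,1,0],[0,0,0.5,0]]]}}

```text
time_s: 32.88
tool_pos: [520.3, -244.7, 10.2]
tcp_rot: [-180.0, 0.1, -20.0]
ft_force: [-0.0, -0.0, 0.3]
width: 87.6
```

>>> {"name": "apply_moves", "arguments": {"deltas": [[[0,0,0,0],[0,0,0,0],[0,0,0,0],[0,0,0,0],[0,0,0,0]]], "fingers": -1, "grip_force": 20}}

```text
time_s: 33.3
tool_pos: [521.5, -245.3, 13.0]
tcp_rot: [180.0, -0.1, -20.0]
ft_force: [0.3, 0.7, 0.0]
width: 58.5
```

>>> {"name": "apply_moves", "arguments": {"deltas": [[[0,0,0,0],[0,0,0,0],[0,0,0,0],[0,0,0,0],[0,0,0,0]]]}}

```text
time_s: 33.72
tool_pos: [521.1, -245.1, 12.2]
tcp_rot: [-180.0, -0.0, -20.0]
ft_force: [0.1, 0.4, 1.0]
width: 33.9
```

>>> {"name": "apply_moves", "arguments": {"deltas": [[[0,0,-0.3,0],[0,0,-0.6,0],[0,0,-1,0],[0,0,-1.2,0],[0,0,-1.4,0]]]}}

```text
time_s: 34.13
tool_pos: [520.9, -245.0, 58.2]
tcp_rot: [-180.0, 0.0, -20.0]
ft_force: [-0.6, -0.3, -1.9]
width: 33.6
```

```bash
python3 wp.py w16; python3 go.py 482 254.2 160 12.6 5
```

```text
[ 520.9 -245.    58.2] [-1.800e+02  2.000e-02 -1.999e+01] 33.601960482944904 [-0.6 -0.3 -1.9] 34.1333
from [ 522.6 -245.9   62.3] yaw -19.99 d [-40.6 500.1  97.7] dyaw 32.59 calls 5 t 34.1833
[-0.84, -1.82, -0.39, -1.3], [-0.79, -1.84, -0.39, -1.3], [-0.75, -1.86, -0.39, -1.3], [-0.71, -1.88, -0.39, -1.3], [-0.67, -1.89, -0.39, -1.3],
[-0.62, -1.91, -0.39, -1.3], [-0.58, -1.92, -0.39, -1.3], [-0.54, -1.93, -0.39, -1.3], [-0.49, -1.95, -0.39, -1.3], [-0.45, -1.96, -0.39, -1.3],
[-0.4, -1.97, -0.39, -1.3], [-0.36, -1.97, -0.39, -1.3], [-0.31, -1.98, -0.39, -1.3], [-0.27, -1.99, -0.39, -1.3], [-0.22, -1.99, -0.39, -1.3],
[-0.18, -2.0, -0.39, -1.3], [-0.13, -2.0, -0.39, -1.3], [-0.09, -2.01, -0.39, -1.3], [-0.04, -2.01, -0.39, -1.3], [0.0, -2.01, -0.39, -1.3],
[0.05, -2.01, -0.39, -1.3], [0.1, -2.0, -0.39, -1.3], [0.14, -2.0, -0.39, -1.3], [0.19, -2.0, -0.39, -1.3], [0.23, -1.99, -0.39, -1.3],
```

View pics/w16.png

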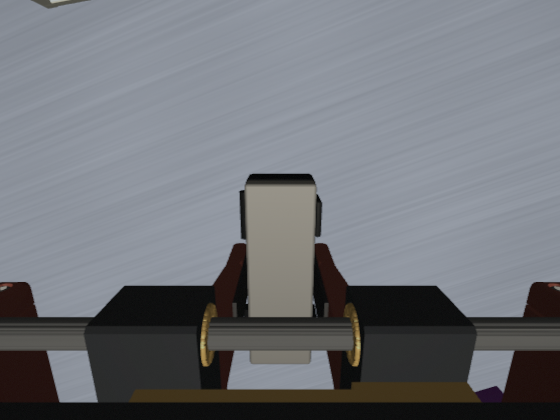

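>>> {"name": "apply_moves", "arguments": {"deltas": [[[-0.4,-0.8,-0.8,-1.3],[-0.7,-1.6,-0.8,-1.3],[-0.75,-1.86,-0.8,-1.3],[-0.71,-1.88,-0.8,-1.3],[-0.67,-1.89,-0.8,-1.3]]]}}

```text
time_s: 34.6
tool_pos: [513.3, -157.4, 97.7]
tcp_rot: [-180.0, 0.0, -13.4]
ft_force: [-0.3, 0.2, -1.0]
width: 33.7
```

>>> {"name": "apply_moves", "arguments": {"deltas": [[[-0.62,-1.91,-0.8,-1.3],[-0.58,-1.92,-0.8,-1.3],[-0.54,-1.93,-0.8,-1.3],[-0.5,-1.95,-0.8,-1.3],[-0.45,-1.96,-0.8,-1.3]]]}}

```text
time_s: 35.02
tool_pos: [505.0, -57.2, 137.8]
tcp_rot: [-180.0, -0.0, -6.8]
ft_force: [0.3, 0.1, -1.8]
width: 33.5
```

>>> {"name": "apply_moves", "arguments": {"deltas": [[[-0.4,-1.97,-0.4,-1.3],[-0.36,-1.97,-0.4,-1.3],[-0.31,-1.98,-0.4,-1.3],[-0.27,-1.99,-0.4,-1.3],[-0.22,-1.99,-0.4,-1.3]]]}}

```text
time_s: 35.43
tool_pos: [496.8, 42.7, 157.6]
tcp_rot: [-180.0, 0.0, -0.3]
ft_force: [1.0, 0.1, -0.5]
width: 34.2
```

>>> {"name": "apply_moves", "arguments": {"deltas": [[[-0.18,-2,0,-1.3],[-0.13,-2,0,-1.3],[-0.09,-2,0,-1.3],[-0.04,-2,0,-1.3],[0,-2,0,-1.3]]]}}

```text
time_s: 35.85
tool_pos: [488.7, 142.5, 157.4]
tcp_rot: [-180.0, 0.0, 6.2]
ft_force: [-0.4, -0.1, -1.5]
width: 34.1
```

```bash
python3 go.py 482 254.2 120 12.6 2
```

```text
from [488.7 142.5 157.4] yaw 6.15 d [ -6.7 111.7 -37.4] dyaw 6.45 calls 2 t 35.85
[0.05, -1.12, 0.37, -0.64], [0.07, -1.12, 0.37, -0.64], [0.08, -1.12, 0.37, -0.64], [0.09, -1.12, 0.37, -0.64], [0.1, -1.11, 0.37, -0.64],
[0.12, -1.11, 0.37, -0.64], [0.13, -1.11, 0.37, -0.64], [0.14, -1.11, 0.37, -0.64], [0.15, -1.11, 0.37, -0.64], [0.17, -1.11, 0.37, -0.64],
```

>>> {"name": "apply_moves", "arguments": {"deltas": [[[0.05,-1.12,0.37,-0.65],[0.07,-1.12,0.37,-0.65],[0.08,-1.12,0.37,-0.65],[0.1,-1.12,0.37,-0.65],[0.1,-1.12,0.37,-0.65]]]}}

```text
time_s: 36.27
tool_pos: [486.2, 197.7, 138.0]
tcp_rot: [180.0, 0.0, 9.3]
ft_force: [0.3, 0.2, -1.6]
width: 33.9
```

>>> {"name": "apply_moves", "arguments": {"deltas": [[[0.1,-1.12,0.37,-0.65],[0.13,-1.12,0.37,-0.65],[0.14,-1.12,0.37,-0.65],[0.15,-1.12,0.37,-0.65],[0.17,-1.12,0.37,-0.65]]]}}

```text
time_s: 36.68
tool_pos: [482.8, 254.6, 119.7]
tcp_rot: [180.0, 0.0, 12.6]
ft_force: [-0.4, 0.5, -1.5]
width: 33.8
```

>>> {"name": "apply_moves", "arguments": {"deltas": [[[0,0,0,0],[0,0,0,0],[0,0,0,0],[0,0,0,0],[0,0,0,0]]]}}

```text
time_s: 37.1
tool_pos: [483.1, 253.0, 120.5]
tcp_rot: [180.0, -0.0, 12.5]
ft_force: [0.4, -0.4, -1.3]
width: 33.9
```

```bash
python3 wp.py w17; python3 go.py 482 254.2 88 12.6 1
```

```text
[483.1 253.  120.5] [ 1.800e+02 -3.000e-02  1.246e+01] 33.90609494958301 [ 0.4 -0.4 -1.3] 37.1
from [483.1 253.1 120.5] yaw 12.47 d [ -1.1   1.1 -32.5] dyaw 0.13 calls 1 t 37.15
[-0.02, -0.03, 0.65, -0.03], [-0.02, -0.03, 0.65, -0.03], [-0.02, -0.03, 0.65, -0.03], [-0.02, -0.03, 0.65, -0.03], [-0.02, -0.03, 0.65, -0.03],
```

View pics/w17.png

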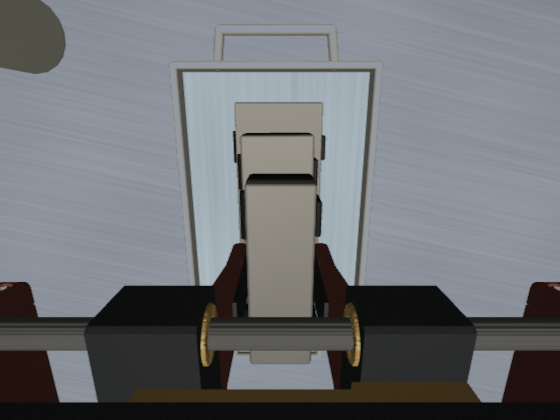

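>>> {"name": "apply_moves", "arguments": {"deltas": [[[-0.02,-0.03,0.7,-0.03],[-0.02,-0.03,0.7,-0.03],[-0.02,-0.03,0.7,-0.03],[-0.02,-0.03,0.6,-0.03],[-0.02,-0.03,0.4,-0.03]]]}}

```text
time_s: 37.57
tool_pos: [480.9, 254.5, 87.4]
tcp_rot: [180.0, 0.1, 12.7]
ft_force: [0.8, 0.3, -1.4]
width: 33.7
```

>>> {"name": "apply_moves", "arguments": {"deltas": [[[0,0,0.05,0],[0,0,0.05,0],[0,0,0,0],[0,0,0,0],[0,0,0,0]]]}}

```text
time_s: 37.98
tool_pos: [481.8, 254.8, 88.6]
tcp_rot: [-180.0, -0.0, 12.7]
ft_force: [0.3, 0.9, -1.1]
width: 33.8
```

>>> {"name": "apply_moves", "arguments": {"deltas": [[[0,0,0.08,0],[0,0,0.06,0],[0,0,0.06,0],[0,0,0,0],[0,0,0,0]]]}}

```text
time_s: 38.4
tool_pos: [481.5, 254.7, 86.1]
tcp_rot: [180.0, 0.0, 12.7]
ft_force: [-0.4, -0.6, -1.5]
width: 33.8
```

>>> {"name": "apply_moves", "arguments": {"deltas": [[[0,0,0.05,0],[0,0,0.05,0],[0,0,0,0],[0,0,0,0],[0,0,0,0]]]}}

```text
time_s: 38.82
tool_pos: [481.6, 254.7, 85.2]
tcp_rot: [-180.0, -0.0, 12.7]
ft_force: [0.1, -0.2, -0.5]
width: 33.7
```

>>> {"name": "apply_moves", "arguments": {"deltas": [[[0,0,0.04,0],[0,0,0.02,0],[0,0,0,0],[0,0,0,0],[0,0,0,0]]]}}

```text
time_s: 39.23
tool_pos: [481.6, 254.7, 85.2]
tcp_rot: [-180.0, -0.0, 12.7]
ft_force: [-2.8, -1.1, 4.7]
width: 33.9
```

Contact; release and retreat.

>>> {"name": "apply_moves", "arguments": {"deltas": [[[0,0,0,0],[0,0,0,0],[0,0,0,0],[0,0,0,0],[0,0,0,0]]], "fingers": 1}}

```text
time_s: 39.65
tool_pos: [481.5, 254.7, 84.2]
tcp_rot: [180.0, 0.0, 12.7]
ft_force: [-0.6, -0.1, -0.0]
width: 63.6
```

>>> {"name": "apply_moves", "arguments": {"deltas": [[[0,0,0,0],[0,0,-0.4,0],[0,0,-1.5,0],[0,0,-2.5,0],[0,0,-2.5,0]]]}}

```text
time_s: 40.07
tool_pos: [481.0, 254.4, 153.6]
tcp_rot: [180.0, 0.1, 12.7]
ft_force: [0.3, -0.1, 0.0]
width: 87.7
```

>>> {"name": "apply_moves", "arguments": {"deltas": [[[-1,0,-1.8,0],[-2,0,-1.8,0],[-2,0,-1.8,0],[-2,0,-1.8,0],[-1,0,-1.8,0]]]}}

```text
time_s: 40.48
tool_pos: [401.9, 236.9, 245.2]
tcp_rot: [-180.0, -0.0, 12.7]
ft_force: [-0.8, 0.4, 0.5]
width: 87.9
```

>>> {"name": "apply_moves", "arguments": {"deltas": [[[0,0,0,0],[0,0,0,0],[0,0,0,0],[0,0,0,0],[0,0,0,0]]]}}

```text
time_s: 40.9
tool_pos: [403.6, 237.0, 241.7]
tcp_rot: [180.0, 0.2, 12.6]
ft_force: [-0.5, 0.1, 1.1]
width: 88.0
```

```bash
python3 wp.py w18; python3 wp.py s18 scene; python3 - <<'E'
import cv2
im=cv2.imread("pics/w18.png");s=cv2.imread("pics/s18.png")
cv2.imwrite("pics/w18c.png",cv2.resize(im[0:230,190:370],None,fx=2.6,fy=2.6,interpolation=cv2.INTER_CUBIC))
cv2.imwrite("pics/s18c.png",cv2.resize(s[200:320,290:420],None,fx=4.5,fy=4.5,interpolation=cv2.INTER_CUBIC))
E
```

```text
[403.6 237.  241.7] [1.7996e+02 1.7000e-01 1.2640e+01] 87.97654103571116 [-0.5  0.1  1.1] 40.9
[403.5 237.  241.9] [1.7996e+02 1.6000e-01 1.2640e+01] 87.92447938127877 [-0.3 -1.1  0.6] 40.95
```

View pics/w18c.png

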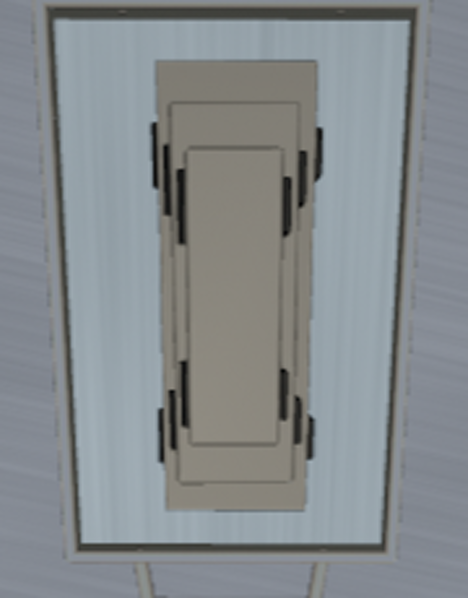

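View pics/s18c.png

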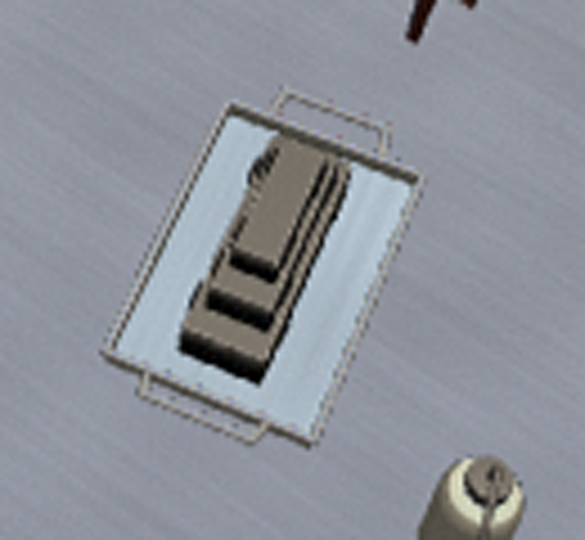

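View pics/s18.png

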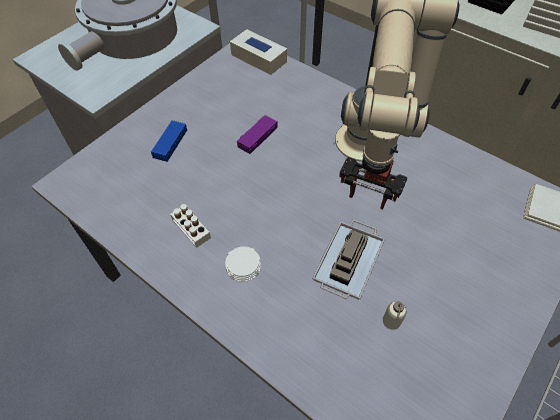

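```bash
python3 - <<'E'
from h import *
p=L("w18")
f=lambda a:[(x/2.6+190,y/2.6) for x,y in a]
rect([ray(0,q,41,p) for q in f([(155,61),(317,61),(305,510),(167,510)])])
rect([ray(0,q,73,p) for q in f([(170,102),(300,102),(293,482),(179,484)])])
rect([ray(0,q,101,p) for q in f([(187,147),(283,147),(278,444),(191,445)])])
job_done();print(observe()['time_s'])
E
```

```text
centre [482.6 253.8] len 178.3 wid 62.2 yaw 12.68 yaw_v 12.64
centre [481.4 253.8] len 138.1 wid 46.2 yaw 12.82 yaw_v 13.15
centre [481.6 254.2] len 98.5 wid 31.7 yaw 12.55 yaw_v 12.97
the job is handed in; nothing more can be done
the job is handed in; nothing more can be done
```

I closed the large case's lid and stacked the large, medium and small cases, in that order, on the transfer tray. The job was handed in at about 41 s, with the gripper open and clear of the stack.

**Alignment:** In the last wrist picture the three case centres lie within about 1.5 mm of each other, and their directions agree within about 0.5°. No edge hangs over the case below. The stack sits in the middle of the tray, in line with it.

**Handling:** The lid fell shut on its own weight after I pushed it past upright, and a picture confirmed it was shut. I lowered each case in small steps until the force reading showed contact, at most about 6 N, before letting go.

**Bystanders:** In the last scene picture the vial rack, wafer shippers and wash bottle appear where they stood at the start; I compared this by eye and did not measure it. I used the black open case as the large one and left the blue and purple look-alikes alone.

**Disagreements:**
- The network ranked the blue and purple look-alikes for the large case, and in the top view missed the real one. I settled this from the pictures and your description.
- Height estimates from two wrist views scattered by several mm between case corners, up to about 10 mm at one. They averaged close to the stated heights, so I used those, and the contact heights agreed.
- Case sizes measured 1 to 2 mm smaller than stated.

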